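# Rock the tight locating block out of its spring-jaw holder

### The arm

A 6-joint arm with a two-finger parallel gripper is mounted at the origin on a cart in front of the work surface, level with it; the furniture and walls round the work are solid. World frame = base frame: x ahead of the robot, y to its left, z up, the work surface at z = 0. Lengths are in m, angles in rad, forces in N, time in s.
With the tool pointing down it reaches from about 0.35 to 0.775 m from the base axis. Payload 5.5 kg.
Tool frame: the origin (TCP) lies midway between the tips of the shut fingers; the grasp point (between the pads) lies behind it (env.grip_point_offset is the z of the grasp point in the tool frame, in m); z points along the fingers, y is the direction in which the jaws open and shut (so a half turn about z gives the same grasp; the last joint's range is limited). The gripper opens to 85 mm and grips with 20 to 120 N. Pads are 22 mm wide; open, the fingers measure 114 mm over their backs; the gripper's body (76 mm by 85 mm) begins 54 mm behind the grasp point. The pads swing forward as they close: fully open they stand 13 mm farther back than shut.
Start: joints at [1.14, 0.313, 0.046, 1.304, 0, 1.431], TCP at [0.165, 0.551, 0.203] pointing down, gripper open.
Joint ranges: [-2.76, 2.76], [-0.86, 1.69], [-1.03, 1.26], [-2.2, 2.34], [-1.47, 1.5], [-3.14, 3.14]. Speed limits (rad/s): [2.57, 2.57, 3.14, 3.14, 3.14, 3.14].

### API

Orientations are given as a unit quaternion [w, x, y, z].
In Python, from workcell import env, viewer gives the robot as it stands. The module is installed in compiled form; this text tells all that it offers.
- The arm moves only by the shell command python3 -m inch 'ROWS' [OPENING] [FORCE]. ROWS is JSON, a list of rows, each a list of 2 entries, a list of its own where there are three numbers: the shift along the tool's x, y, z in m, then the turn about the tool's z in degrees. In form: [[[tx, ty, tz], spin], ...]. A call has 1 to 5 rows; each row is the pose to reach, as a shift and turn from the pose measured when the call began, along the tool's axes at that moment; what a row does not reach only later rows make up. A row lasts 1/12 s, in which the tool goes at most 41.7 mm and 7.16 degrees, less where a joint would pass 70% of its speed; a pose out of reach is approached as far as the arm can. A call with a gripper value outside its range is refused whole. OPENING is the closure, from 0 (fully open) to 1 (shut), set as the call begins (- or left out, the last holds). The fingers move at their own pace and stop on an object; FORCE is the grip in N (left out, the last holds). Time passes only in rows, so rows that repeat a pose let the fingers close. It gives the time, the measured TCP pose, the force and the opening at its end, in the units of the state.
- env.get_state(): the state, without advancing time (a new reading comes with each control period).
- viewer.read_camera(name): name is "scene" or "side" or "wrist"; returns a dict with "image" (420x560x3 uint8, red, green, blue), "depth" (420x560 float32, m along the optical axis (not along the pixel's ray), 0 where there is no reading), "vertical_fov" (degrees; the focal length in pixels is half the picture's height over the tangent of half this angle, whatever the lens; pixels are square), "cx", "cy" (the principal point, pixels), "R" (3x3) and "t" (3): a world point X has camera coordinates R X + t; the wrist camera has in their place "T_tool_cam" (4x4, takes a point from camera to tool coordinates, whose origin is the TCP and whose axes are the flange's). Camera axes: x right, y down, z forward; pixel columns grow to the right and rows downward; lengths in m; the calibration is good to about 2 mm. A picture is of the moment at which its call begins: read the wrist's pose just before it.
- env.hand_in(): hands the job in, once; it reports no verdict.
The state is a dict: "clock": time; "joint_pos": joint angles; "qvel": joint speeds; "tau": joint torques, N m; "tcp_pos": TCP position; "orientation": TCP orientation; "wrist_force": force on the tool from outside, world axes, zero at the start; "ft_torque": the same for the moment, N m; "finger_gap": finger opening in m.
Only numpy, scipy, OpenCV 4.12 (cv2) and the standard library are available. Lean on these libraries where they do the work, as an engineer would, in place of code of your own. Each camera call takes 0.05 s, during which the arm holds its last target. There are 200 camera calls.

### The job

Slide the holder's keeper fully back by its pin, then take the locating block by its upper part and rock it well over to one side and the other along the holder, several times, turning the gripper with it and easing it up a little with each swing, until it comes free. The holder is not fastened to the bench: it must stay standing there and not be lifted, tipped or dragged along with the block, and the things around it are to be left alone. Finish while holding the block still and upright, just clear above its place, with its foot a couple of centimetres above the tops of the holder's two cheeks; do not put it down or let go.

Things in the scene. Friction and masses are not known exactly. Their poses are not given: they have to be found in the camera images.
- holder: Loose steel holder on the bench: dark base plate 96 (x) x 170 (y) x 10 mm, 1.8 kg in all. Origin at the centre of its underside; y along its length (towards the keeper), z up. The block sits at x = 0, y = -22 mm on the plate. Two fixed cheeks beside it, outer faces at x = +-33 mm (+-43 mm below 17 mm), 40 mm high. The keeper's guide, 30 mm wide, 56 mm high, covers y = 29 to 85 mm.
- holder_mouth (a point): Middle of the block's place, 40 mm above the bench, level with the cheeks' tops; axes as the holder's. Spring jaws, 18 to 36 mm above the bench, press on the block's two 40 mm wide faces (-x and +x) with about 20 N each: a straight pull takes about 24 N and so lifts the holder; while the block is being swung, friction resists a small rise (about 2 mm a swing) much less.
- keeper (a joint): Position of the keeper, a flat steel bar that slides along the holder's y: 0 = its nose lies 6 mm over the block's shoulder and locks it, 0.030 m = fully back (towards +y), the block is free of it. Friction about 1.5 N; it stays where it is left.
- keeper_pin (a point): Point on the keeper's upright pin (12 mm diameter, from 54 to 81 mm above the bench), 71 mm above the bench, on the pin's axis; moves with the keeper. Take or push the pin from above.
- block: Aluminium block, 80 mm high, 0.15 kg. Origin at the centre of its underside (seated: 10 mm above the bench, axes as the holder's). Foot 12 x 12 mm up to 8 mm, body 20 (x) x 40 (y) up to 38 mm, tang 20 (x) x 24 (y) to the top: grip the tang across x. It rocks about x (top towards +-y), 15 degrees each way, keeper back. The jaws let go after 18 mm of rise; the foot clears the cheeks after 30.
- block_top (a point): Point in the middle of the block's top face, 80 mm above its origin. The block swings about a line along x in the middle of the jaws, 27 mm above the bench: tilt the gripper about that line by about 10 degrees either way, gripping firmly (40 N). Pushing the top sideways without turning it with the gripper only slides the loose holder.
- spare_nozzle: Bystander: turned plastic nozzle, 34 mm diameter, 52 mm high, upright. Origin at the centre of its underside.
- spanner_13: Bystander: steel spanner 61 x 183 x 8 mm lying flat. Origin at the centre of its underside.
- gasket: Bystander: flat white ring 51 mm in diameter, 6 mm high. Origin at the centre of its underside.
- cap_01: Bystander: dark green bottle cap 44 mm in diameter, 16 mm high. Origin at the centre of its underside.
Things that resemble listed ones, but are neither listed nor needed, are in the scene too. There is more than one size of the block; the job needs the larger.

How it is judged:
On the way, in this order (a step that is already met when the one before it is completed fails the run):
1. the keeper is slid back, with the block still seated (value of joint keeper above 0.024 m and z of block in the frame of holder_mouth below -0.022 m), for 0.1 s.
2. the block, still between the jaws, is rocked towards the keeper (+y of the holder) by more than 4 degrees (y of block_top in the frame of holder_mouth above 0.006 m and angle between block's own z axis and vertical above 0.07 rad and z of block in the frame of holder_mouth below -0.01 m), for 0.04 s.
3. the block, still between the jaws, is rocked the other way (-y of the holder) by more than 4 degrees (y of block_top in the frame of holder_mouth below -0.006 m and angle between block's own z axis and vertical above 0.07 rad and z of block in the frame of holder_mouth below -0.01 m), for 0.04 s.
At the end, for the whole second after the job is handed in: The block is held still in the fingers, upright within 14 degrees, its foot 4 to 60 mm above the tops of the holder's cheeks and within 40 mm sideways of its place, touching nothing of the holder; the holder stands flat on the bench and the keeper is back (22 mm or more) (z of block in the frame of holder_mouth between 0.004 and 0.06 m and horizontal distance between block and holder_mouth below 0.04 m and angle between block's own z axis and vertical below 0.25 rad and contact force between the fingers and block above 1 N and contact force between block and holder below 0.1 N and linear speed of block below 0.02 m/s and height (world z) of holder below 0.003 m and angle between holder's own z axis and vertical below 0.04 rad and value of joint keeper above 0.022 m); the arm keeps its last pose, push and grip.
It fails at once if the holder is lifted more than 10 mm off the bench (height (world z) of holder above 0.01 m).
It fails at once if the holder is tipped more than 9 degrees (angle between holder's own z axis and vertical above 0.16 rad).
It fails at once if the holder is dragged more than 60 mm (distance of holder from where it was at the start of the episode above 0.06 m).
It fails at once if a bystander is shifted by more than 30 mm (distance of any of spare_nozzle, spanner_13, gasket, cap_01 from where it was at the start of the episode above 0.03 m).
It also fails if it takes over 51 s, if anything falls off the work surface, if the arm or the gripper's body presses on something with over 40 N, if the wrist force passes 120 N, or if a joint passes its speed limit or range.

## Working session

There is one attempt and no reset: what is moved stays moved. The work goes in short steps, Python scripts to look and compute and a shell command to move; the robot and the scene stay as the last step left them, time stands still between calls to the robot, and variables do not carry over. Pictures are saved under pics/ and viewed, on a budget of 10 in all, crops included, one or two more only if the job needs it, and the job is handed in when it is done.

```bash
mkdir -p pics; ls
cat > h.py <<'E'
import numpy as np, cv2
from workcell import env, viewer
from scipy.spatial.transform import Rotation as Ro
def shot(n):
    s=env.get_state(); d=viewer.read_camera(n)
    f=d["image"].shape[0]/2/np.tan(np.radians(d["vertical_fov"])/2)
    v,u=np.mgrid[:420,:560]; z=d["depth"]
    P=np.stack([(u-d["cx"])/f*z,(v-d["cy"])/f*z,z],-1)
    if "R" in d: W=(P-np.array(d["t"]))@np.array(d["R"])
    else:
        T=np.array(d["T_tool_cam"]); q=s["orientation"]
        R=Ro.from_quat([q[1],q[2],q[3],q[0]]).as_matrix()
        W=(P@T[:3,:3].T+T[:3,3])@R.T+np.array(s["tcp_pos"])
    W[z==0]=np.nan
    return d["image"],W,s
def save(img,name,k=1.4): cv2.imwrite("pics/"+name,cv2.resize(img[...,::-1],None,fx=k,fy=k))
E
python3 - <<'E'
from h import *
for n in ("scene","side"):
    i,W,s=shot(n); save(i,n+"1.png"); np.save(n+"W.npy",W)
print(s, env.grip_point_offset)
print([a for a in dir(env) if a[0]!='_'],[a for a in dir(viewer) if a[0]!='_'])
E
```

```text
pics
{'clock': 0.05, 'joint_pos': array([1.14040810e+00, 3.13972861e-01, 4.49985021e-02, 1.30360311e+00,
       1.01870004e-05, 1.43120526e+00]), 'qvel': array([ 0.00050479, -0.00099911,  0.00134644, -0.00055208, -0.0009373 ,
       -0.00075712]), 'tau': array([ 1.61739212e-03, -4.82156610e+01,  2.99548763e+01,  1.32901230e-02,
       -2.53411536e-04, -9.52428195e-06]), 'tcp_pos': array([0.16463013, 0.55035191, 0.20213257]), 'orientation': array([-2.55270207e-04,  1.44886766e-01,  9.89447842e-01, -8.53218541e-04]), 'wrist_force': array([ 0.90475752,  0.83363823, -0.14785799]), 'ft_torque': array([0.02051786, 0.05012016, 0.01668417]), 'finger_gap': 0.08538001532724455} -0.0187
['MotionError', 'get_state', 'grip_point_offset', 'hand_in'] ['read_camera']
```

View pics/scene1.png

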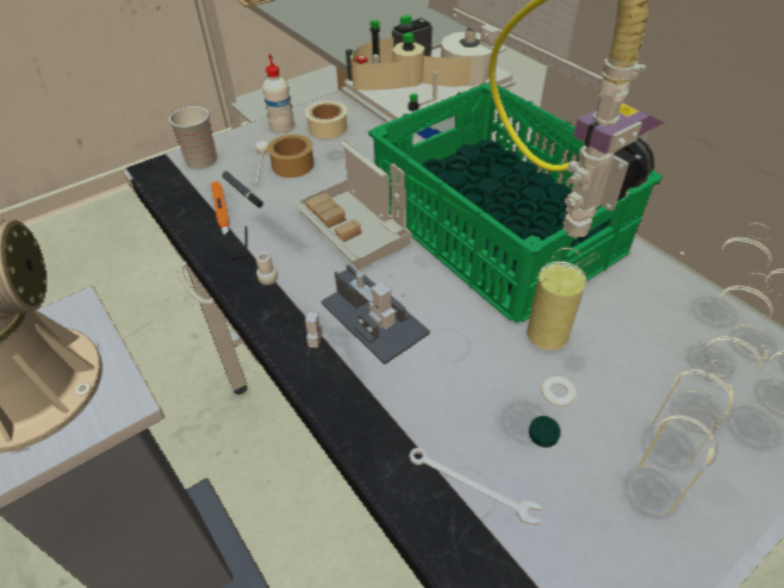

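View pics/side1.png

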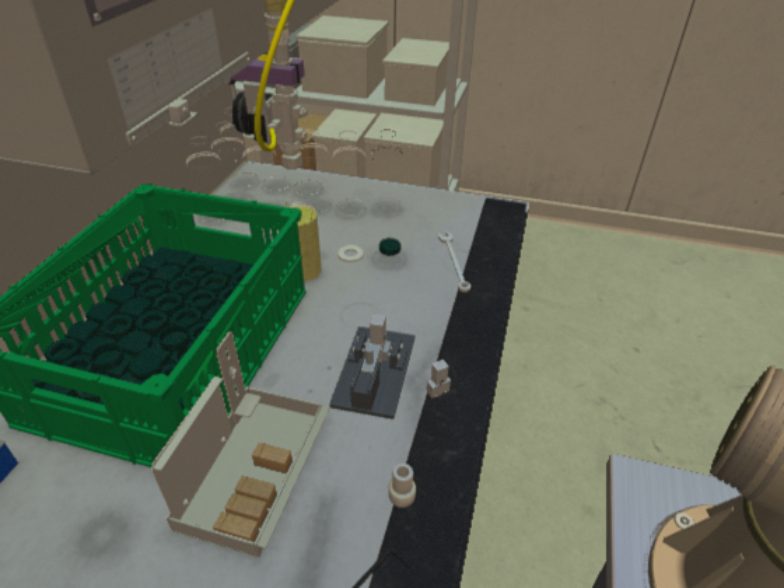

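The scene picture shows the holder (plate centre about (377,315) in the 784-wide picture), with block at (382,305) and the small look‑alike at (313,330). In the side picture the holder is at (373,370), its guide nearer the camera at (365,388), and the nozzle at (402,485).

Run:
```python
import numpy as np,cv2
from scipy.spatial import cKDTree
pts=[]
for n,(u0,u1,v0,v1) in {"scene":(315,440,255,360),"side":(325,420,305,425)}.items():
    W=np.load(n+"W.npy"); 
    w=W[int(v0/1.4):int(v1/1.4),int(u0/1.4):int(u1/1.4)].reshape(-1,3); w=w[np.isfinite(w[:,0])]
    for a,b in ((.006,.014),(.035,.045),(.05,.06),(.06,.078),(.083,.1)):
        m=(w[:,2]>a)&(w[:,2]<b); q=w[m]
        if m.sum()<4: print(n,a,m.sum()); continue
        c=np.median(q,0); q=q[np.linalg.norm(q-c,axis=1)<.12]
        r=cv2.minAreaRect((q[:,:2]*1000).astype(np.float32))
        print(n,a,b,len(q),q.mean(0).round(3),np.round(r[0],1),np.round(r[1],1),round(r[2],1))
```

```text
scene 0.006 0.014 1252 [ 0.49  -0.235  0.011] [ 469.6 -215.1] [159.3 165.1] 4.0
scene 0.035 0.045 293 [ 0.489 -0.22   0.04 ] [ 479. -213.] [115.3 125.5] 40.9
scene 0.05 0.06 286 [ 0.492 -0.18   0.055] [ 476.2 -175.4] [120.6 120.9] 64.6
scene 0.06 0.078 120 [ 0.487 -0.219  0.068] [ 453.6 -216.1] [111.2  68.5] 7.6
scene 0.083 0.1 104 [ 0.5   -0.231  0.09 ] [ 498.4 -209.5] [20.4 67.6] 5.7
side 0.006 0.014 1322 [ 0.49  -0.187  0.01 ] [ 498.7 -210.1] [ 96.6 173. ] 3.6
side 0.035 0.045 271 [ 0.495 -0.204  0.04 ] [ 496.2 -187.6] [ 73.4 128.6] 4.7
side 0.05 0.06 316 [ 0.495 -0.173  0.055] [ 496.7 -183.9] [ 31.  118.5] 3.2
side 0.06 0.078 112 [ 0.497 -0.207  0.069] [ 498.9 -207.4] [19.1 72.6] 0.4
side 0.083 0.1 103 [ 0.499 -0.229  0.089] [ 498.6 -210.5] [19.9 66.7] 2.7
```

Run:
```python
import numpy as np
S=np.load("sceneW.npy");D=np.load("sideW.npy")
w=np.vstack([S.reshape(-1,3),D.reshape(-1,3)]); w=w[np.isfinite(w[:,0])]
xs=np.arange(.1,1.25,.1); ys=np.arange(.7,-.8,-.1)
print("x:",xs.round(1))
for y in ys:
    r=[]
    for x in xs:
        m=(w[:,0]>x)&(w[:,0]<=x+.1)&(w[:,1]>y)&(w[:,1]<=y+.1)
        r.append("%4d"%(1000*w[m,2].max()) if m.sum()>3 else "  --")
    print("%5.1f"%y,*r)
a=np.radians(3.6);c=np.array([.4987,-.210]); R=np.array([[np.cos(a),-np.sin(a)],[np.sin(a),np.cos(a)]])
h=w.copy(); h[:,:2]=(w[:,:2]-c)@R
m=(abs(h[:,0])<.05)&(abs(h[:,1])<.09)
for lo,hi in ((.083,.096),(.06,.08),(.05,.0585),(.036,.043)):
    q=h[m&(h[:,2]>lo)&(h[:,2]<hi)]
    H,_,_=np.histogram2d(q[:,1],q[:,0],[np.arange(-.09,.091,.006),np.arange(-.048,.049,.008)])
    print(lo,hi); 
    for k,row in enumerate(H.astype(int)):
        if row.any(): print(int(-90+6*k),row)
```

```text
x: [0.1 0.2 0.3 0.4 0.5 0.6 0.7 0.8 0.9 1.  1.1 1.2]
  0.7 -866 -864 -863 -869   --   --   --   --  -17  -14  -14  -14
  0.6 -864 -867 -865 -869   --   --   --   --  -15  -16  -15  -18
  0.5 -868 -865 -865 -867   --   --   --   --   --   --   --  -15
  0.4 -866 -864    7  112  111  174  111  108  164  153  131   --
  0.3 -866 -868    6  113  111  141   54  104  146  147  144  110
  0.2 -869 -866    5   21   52   53   49   34  104  112  147   35
  0.1    5  -92   13   21   35  125    5   49   53    4    4    6
  0.0  272 -866   10   16   36  173  174  176  173    5    3   --
 -0.1  289 -866   54   55   37  173  546  481  174  228   --   --
 -0.2    5 -866   66   84   84  173  533   79  174  304   --   --
 -0.3   -- -871   64   94   93  475  511   68  173  284   --   --
 -0.4 -869 -869    4    5    5  515  503  175  172  228   --   --
 -0.5 -868 -867   10   11    5  518  531    5    5  228   --   --
 -0.6 -865 -865    5   12   20    7  537  178  178  227   --   --
 -0.7 -867 -867    4   10  178  177  423  177  177  209   --   --
0.083 0.096
-36 [ 0  0  0  0  5 13 16  4  0  0  0  0]
-30
[... 1342 characters left out ...]
2 14  1  0  0  0]
84 [0 0 0 0 6 0 0 6 0 0 0 0]
0.036 0.043
-48 [0 1 0 0 0 0 1 0 0 1 0 0]
-42 [ 0  2 20  3  1  9  5  1  2 14  4  0]
-36 [ 0  3 14  5 13  2  0  0  2 15  3  0]
-30 [ 0  2 18  4  9  0  0  1  4 16  2  0]
-24 [ 0  1 15  4 12  1  0  4  3 18  2  0]
-18 [ 0  3 19  5 11  1  0  0  2 10  2  0]
-12 [ 0  2 13  5  7  1  0  0  2  9  2  0]
-6 [ 0  2 17  1  3  3  0  0  2  8  1  0]
24 [0 0 0 0 3 3 0 0 0 0 0 0]
30 [0 0 0 0 6 3 0 0 0 0 0 0]
36 [0 0 0 0 4 0 0 0 0 0 0 0]
42 [0 0 0 0 4 0 0 0 0 0 0 0]
48 [0 0 0 0 5 0 0 0 0 0 0 0]
54 [0 0 0 0 4 0 0 0 0 0 0 0]
60 [0 0 0 0 5 0 0 0 0 0 0 0]
66 [0 0 0 0 3 0 0 0 0 0 0 0]
72 [0 0 0 0 5 0 0 0 0 0 0 0]
78 [0 0 0 0 6 1 3 1 0 0 0 0]
84 [0 0 0 0 5 7 8 7 0 0 0 0]
```

Run:
```python
import numpy as np
for n in ("scene","side"):
    W=np.load(n+"W.npy")
    print(n)
    for y in np.arange(.4,-.7,-.1):
        r=[]
        for x in np.arange(.2,1.15,.1):
            m=(W[...,0]>x)&(W[...,0]<=x+.1)&(W[...,1]>y)&(W[...,1]<=y+.1)&(W[...,2]>.2)
            r.append("%4d-%4d"%(1000*W[m,2].min(),1000*W[m,2].max()) if m.sum()>3 else "    --   ")
        print("%5.1f"%y,*r)
```

```text
scene
  0.4     --        --        --        --        --        --        --        --        --        --   
  0.3     --        --        --        --        --        --        --        --        --        --   
  0.2     --        --        --        --        --        --        --        --        --        --   
  0.1     --        --        --        --        --        --        --        --        --        --   
  0.0     --        --        --        --        --        --        --        --        --        --   
 -0.1     --        --        --        --        --     390- 416     --        --     200- 228     --   
 -0.2     --        --        --        --        --     386- 445     --        --     200- 228     --   
 -0.3     --        --        --        --     306- 473  386- 475     --        --     200- 205     --   
 -0.4     --        --        --        --     225- 515  292- 503     --        --     200- 228     --   
 -0.5     --        --        --        --     225- 518  223- 531     --        --     200- 228     --   
 -0.6     --        --        --  
[... 539 characters left out ...]
  --        --        --        --        --        --        --   
 -0.1     --        --        --        --        --     389- 546  389- 481     --        --        --   
 -0.2     --        --        --        --        --     385- 533     --        --     200- 304     --   
 -0.3     --        --        --        --     305- 475  386- 511     --        --     200- 284     --   
 -0.4     --        --        --        --     224- 493  224- 490     --        --     200- 215     --   
 -0.5     --        --        --        --     225- 471  244- 468     --        --     200- 210     --   
 -0.6     --        --        --        --        --     389- 440     --        --     200- 208     --
```

```bash
python3 -m inch '[[[0,0,-0.04],0],[[0,0,-0.08],0],[[0,0,-0.12],0],[[0,0,-0.15],0]]'; python3 -m inch '[[[0,-0.04,0],7],[[0,-0.08,0],14],[[0,-0.12,0],21],[[0,-0.16,0],28],[[0,-0.2,0],35]]' 1 20
```

```text
clock: 0.43
tcp_pos: [0.1646, 0.5504, 0.355]
orientation: [-0.0, 0.145, 0.989, -0.0]
wrist_force: [0.6, -0.2, 0.6]
finger_gap: 0.0855
clock: 0.85
tcp_pos: [0.1066, 0.357, 0.3543]
orientation: [-0.0, 0.438, 0.899, -0.001]
wrist_force: [0.6, -0.3, 1.3]
finger_gap: 0.0252
```

```bash
python3 -m inch '[[[-0.07,0.02,0],7],[[-0.14,0.04,0],14],[[-0.2,0.06,0],21],[[-0.2,0.06,0],28],[[-0.2,0.06,0],34.4]]' 0.4 20
python3 - <<'E'
from h import *
s=env.get_state();q=s["orientation"];R=Ro.from_quat([q[1],q[2],q[3],q[0]]).as_matrix()
print(s["tcp_pos"],R.round(3).tolist(),s["joint_pos"])
for p in ([.4,.05,.3],[.4956,-.177,.12]): print((R.T@(np.array(p)-s["tcp_pos"])).round(3))
E
```

```text
clock: 1.27
tcp_pos: [0.277, 0.2354, 0.3545]
orientation: [0.0, 0.686, 0.727, -0.0]
wrist_force: [0.8, 1.4, 0.6]
finger_gap: 0.051
[0.27695245 0.23539087 0.35446039] [[-0.058, 0.998, 0.0], [0.998, 0.058, -0.001], [-0.001, 0.0, -1.0]] [ 4.83039091e-01 -1.00126988e-01 -5.41621456e-02  1.61694321e+00
 -5.40800034e-04  1.99600729e+00]
[-0.192  0.112  0.055]
[-0.424  0.194  0.235]
```

```bash
python3 -m inch '[[[-0.192,0.112,0.055],0],[[-0.192,0.112,0.055],0],[[-0.192,0.112,0.055],0],[[-0.192,0.112,0.055],0],[[-0.192,0.112,0.055],0]]'
python3 -m inch '[[[-0.23,0.082,0.1],0],[[-0.23,0.082,0.1],0],[[-0.23,0.082,0.1],0],[[-0.23,0.082,0.1],0],[[-0.23,0.082,0.1],0]]'
python3 - <<'E'
from h import *
s=env.get_state();q=s["orientation"];R=Ro.from_quat([q[1],q[2],q[3],q[0]]).as_matrix()
print(s["tcp_pos"],R.round(3).tolist(),s["joint_pos"])
for p in ([.4956,-.177,.16],[.4956,-.177,.060]): print((R.T@(np.array(p)-s["tcp_pos"])).round(3))
i,W,s=shot("wrist"); save(i,"w1.png")
a=np.radians(3.6);c=np.array([.4987,-.210]); Rh=np.array([[np.cos(a),-np.sin(a)],[np.sin(a),np.cos(a)]])
h=W.reshape(-1,3).copy(); h[:,:2]=(h[:,:2]-c)@Rh
q=h[(abs(h[:,0])<.03)&(abs(h[:,1])<.09)]
for lo,hi in ((.085,.095),(.076,.084)):
    z=q[(q[:,2]>lo)&(q[:,2]<hi)]
    for nm,zz in (("blk",z[z[:,1]<0]),("pin",z[z[:,1]>=0])):
        if len(zz): print(lo,nm,len(zz),np.percentile(zz,[2,50,98],axis=0).round(4).tolist())
E
```

```text
clock: 1.68
tcp_pos: [0.3884, 0.0662, 0.3043]
orientation: [0.0, 0.687, 0.727, -0.0]
wrist_force: [0.8, 0.6, -0.3]
finger_gap: 0.0512
clock: 2.1
tcp_pos: [0.4627, -0.1116, 0.2251]
orientation: [-0.0, 0.687, 0.727, -0.0]
wrist_force: [1.0, 1.1, 0.2]
finger_gap: 0.0511
[ 0.46269141 -0.11155857  0.22506894] [[-0.057, 0.998, -0.0], [0.998, 0.057, -0.0], [-0.0, -0.0, -1.0]] [-4.05332705e-01  1.15242467e-01 -1.51219811e-01  1.30458866e+00
 -2.08669746e-04  1.10875917e+00]
[-0.067  0.029  0.065]
[-0.067  0.029  0.165]
0.085 blk 503 [[-0.009, -0.0317, 0.0856], [0.0006, -0.0183, 0.0911], [0.0105, -0.0079, 0.0925]]
0.076 blk 84 [[-0.0089, -0.0099, 0.0761], [0.0004, -0.0084, 0.08], [0.0103, -0.0077, 0.0837]]
0.076 pin 132 [[-0.0044, 0.0288, 0.0765], [0.0011, 0.035, 0.0819], [0.006, 0.0395, 0.0831]]
```

View pics/w1.png

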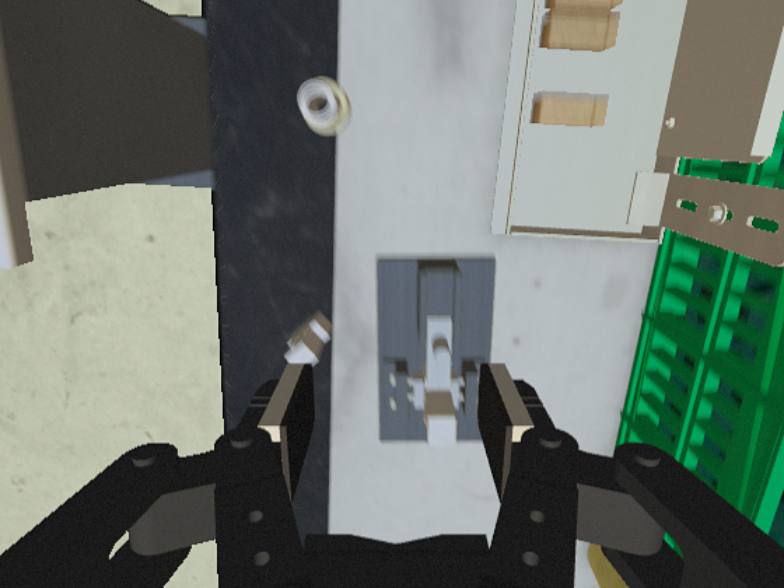

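The wrist view shows the pin at (440,345), the block's top at (440,430), jaws at either side; the pin sits at holder (1, 34.5) mm, as expected. Going down on it and pulling back.

```bash
python3 -m inch '[[[-0.04,0.02,0.01],0],[[-0.065,0.031,0.04],0],[[-0.065,0.031,0.08],0],[[-0.065,0.031,0.12],0],[[-0.065,0.031,0.163],0]]'
python3 -m inch '[[[0,0,0],0],[[0,0,0],0],[[0,0,0],0],[[0,0,0],0],[[0,0,0],0]]' 1 25
python3 -m inch '[[[0.009,0,0],0],[[0.018,0,0],0],[[0.027,0,0],0],[[0.031,0,0],0],[[0.031,0,0],0]]'
```

```text
clock: 2.57
tcp_pos: [0.4988, -0.1818, 0.0616]
orientation: [0.0, 0.689, 0.725, -0.002]
wrist_force: [0.3, 0.4, -0.1]
finger_gap: 0.0512
clock: 2.98
tcp_pos: [0.5011, -0.1828, 0.0647]
orientation: [0.003, 0.689, 0.725, -0.001]
wrist_force: [0.2, -0.5, -0.2]
finger_gap: 0.0003
clock: 3.4
tcp_pos: [0.4992, -0.1502, 0.0647]
orientation: [0.003, 0.688, 0.726, -0.001]
wrist_force: [-0.5, -0.9, 0.1]
finger_gap: -0.0001
```

```bash
python3 -m inch '[[[0,0,0],0]]'
python3 - <<'E'
from h import *
i,W,s=shot("wrist"); save(i,"w2.png")
print(s["tcp_pos"],s["finger_gap"])
a=np.radians(3.6);c=np.array([.4987,-.210]); Rh=np.array([[np.cos(a),-np.sin(a)],[np.sin(a),np.cos(a)]])
for n in("wrist","side"):
  i,W,s=shot(n); h=W.reshape(-1,3).copy(); h[:,:2]=(h[:,:2]-c)@Rh
  q=h[(abs(h[:,0])<.012)&(abs(h[:,1])<.1)]
  z=q[(q[:,2]>.046)&(q[:,2]<.054)]; print(n,np.histogram(z[:,1],np.arange(-.05,.1,.006)))
  if n=="side": save(i[190:340,200:330],"s2.png",4)
E
```

```text
clock: 3.48
tcp_pos: [0.4992, -0.1497, 0.0648]
orientation: [0.003, 0.688, 0.726, -0.001]
wrist_force: [0.7, 0.0, -0.0]
finger_gap: 0.0001
[ 0.49922473 -0.1497364   0.06476429] 5.171843201078755e-05
wrist (array([  0,   0,   0,   0,   0,   0,   0,   0,   0,   0,   0,   0,   0,
         0,   0,   6, 181, 350, 350, 366, 381, 381, 376,   0,   0]), array([-0.05 , -0.044, -0.038, -0.032, -0.026, -0.02 , -0.014, -0.008,
       -0.002,  0.004,  0.01 ,  0.016,  0.022,  0.028,  0.034,  0.04 ,
        0.046,  0.052,  0.058,  0.064,  0.07 ,  0.076,  0.082,  0.088,
        0.094,  0.1  ]))
side (array([ 0,  0,  0,  0,  1,  1, 15,  8,  5,  3,  3,  3,  2,  5,  8,  7, 26,
       27, 23, 19, 26, 25, 28,  0,  0]), array([-0.05 , -0.044, -0.038, -0.032, -0.026, -0.02 , -0.014, -0.008,
       -0.002,  0.004,  0.01 ,  0.016,  0.022,  0.028,  0.034,  0.04 ,
        0.046,  0.052,  0.058,  0.064,  0.07 ,  0.076,  0.082,  0.088,
        0.094,  0.1  ]))
```

View pics/s2.png

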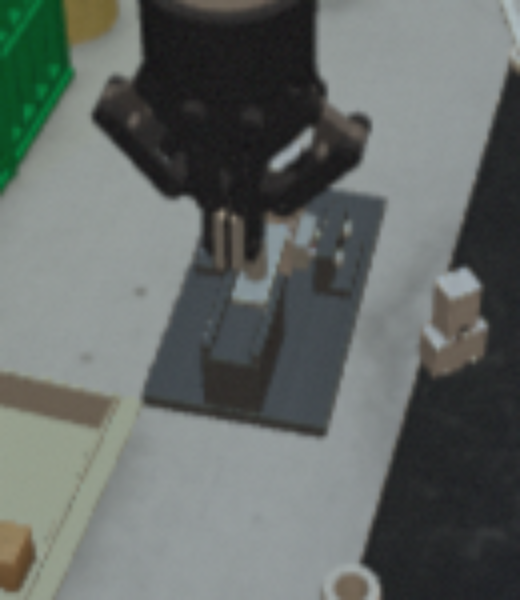

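The shut fingers are standing just beside the pin (pin at (258,258), fingers at (230,240)): the grasp slipped. I lift, remeasure the holder and the pin.

```bash
python3 -m inch '[[[0,0,-0.04],0],[[0,0,-0.08],0],[[0,0,-0.1],0],[[0,0,-0.1],0]]' 0.4 20
cat >> h.py <<'E'
def pose():
    s=env.get_state();q=s["orientation"];return s,Ro.from_quat([q[1],q[2],q[3],q[0]]).as_matrix()
def plate(W,c0=(.4987,-.21)):
    w=W.reshape(-1,3); w=w[np.isfinite(w[:,0])&(np.hypot(w[:,0]-c0[0],w[:,1]-c0[1])<.13)]
    q=w[(w[:,2]>.0065)&(w[:,2]<.0135)]
    return w,cv2.minAreaRect((q[:,:2]*1000).astype(np.float32))
def hframe(w,c,deg):
    a=np.radians(deg);R=np.array([[np.cos(a),-np.sin(a)],[np.sin(a),np.cos(a)]]); h=w.copy(); h[:,:2]=(w[:,:2]-np.array(c))@R; return h
E
python3 - <<'E'
from h import *
s,R=pose(); print(s["tcp_pos"],R.round(3).tolist())
i,W,s=shot("wrist"); save(i,"w3.png")
i,W2,_=shot("side"); 
for X in (W,W2): print(plate(X)[1])
w,r=plate(W2); 
for X in (W,W2):
  h=hframe(X.reshape(-1,3),(.4987,-.21),3.6)
  for nm,lo,hi,b in(("blk",.085,.095,(-.06,.01)),("pin",.07,.084,(.01,.09))):
    z=h[(h[:,2]>lo)&(h[:,2]<hi)&(abs(h[:,0])<.04)&(h[:,1]>b[0])&(h[:,1]<b[1])]
    if len(z): print(nm,len(z),np.percentile(z,[2,50,98],axis=0).round(4).tolist())
E
```

```text
clock: 3.97
tcp_pos: [0.502, -0.1515, 0.1699]
orientation: [0.007, 0.688, 0.726, 0.0]
wrist_force: [0.7, 0.6, 0.4]
finger_gap: 0.0479
[ 0.50200745 -0.15147001  0.16994706] [[-0.053, 0.999, 0.011], [0.999, 0.053, -0.009], [-0.01, 0.01, -1.0]]
((475.0282897949219, -194.56573486328125), (202.5116424560547, 164.52720642089844), 86.84778594970703)
((470.22210693359375, -193.3798828125), (207.9215087890625, 177.38485717773438), 84.53865051269531)
blk 726 [[-0.0083, -0.0315, 0.086], [0.0012, -0.0182, 0.0911], [0.0109, -0.0082, 0.0924]]
pin 236 [[-0.0042, 0.0291, 0.0706], [0.0013, 0.0355, 0.0816], [0.0067, 0.0394, 0.0833]]
blk 94 [[-0.0101, -0.0332, 0.086], [-0.0011, -0.0194, 0.0901], [0.0094, -0.0095, 0.0919]]
pin 45 [[-0.0055, 0.0269, 0.0703], [-0.0009, 0.0342, 0.0795], [0.0045, 0.038, 0.0828]]
```

View pics/w3.png

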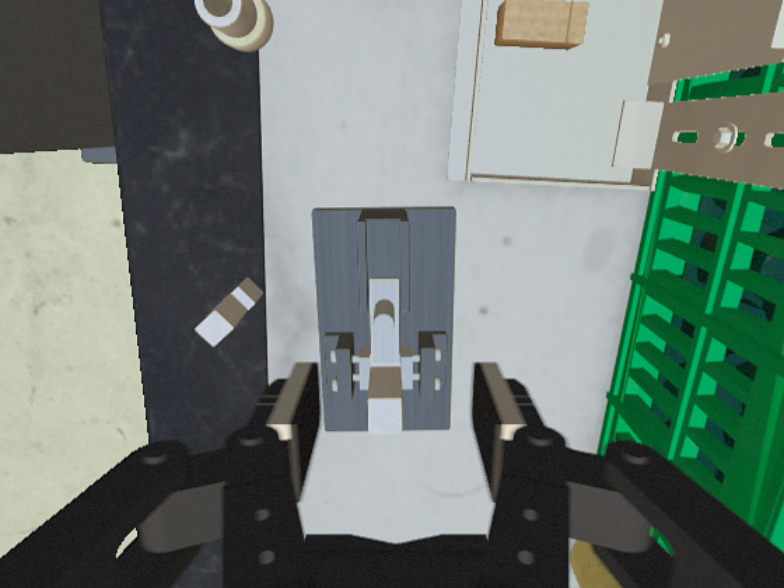

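The keeper has not moved (pin still at holder y ≈ 34.5 mm), so the fingers never had the pin between them. I check the fingertip height against the side picture already taken.

Run:
```python
from h import *
d=viewer.read_camera("side");f=210/np.tan(np.radians(d["vertical_fov"])/2)
for n,p in (("tip",(.4992,-.1497,.0647)),("pintop",(.4965,-.1755,.081)),("pinbot",(.4965,-.1755,.056)),("blocktop",(.5,-.232,.09))):
    c=np.array(d["R"])@np.array(p)+d["t"]; u,v=f*c[0]/c[2]+d["cx"],f*c[1]/c[2]+d["cy"]; print(n,round((u-200)*4),round((v-190)*4))
```

```text
tip 232 297
pintop 252 239
pinbot 253 274
blocktop 278 150
```

Run:
```python
from h import *
i,W,s=shot("wrist"); _,R=pose()
t=(W-np.array(s["tcp_pos"]))@R
for u,v in ((300,380),(290,430),(297,450),(285,400),(300,480),(510,430),(490,380)):
    print(u,v,t[int(v/1.4),int(u/1.4)].round(4))
m=(abs(t[...,1])<.06)&(t[...,2]<.03)&(t[...,2]>-.05)&(abs(t[...,0])<.03)
q=t[m]; print(len(q),np.percentile(q,[1,50,99],axis=0).round(4), s["finger_gap"])
```

```text
300 380 [ 0.0117 -0.0264 -0.0472]
290 430 [ 0.0078 -0.0256 -0.0658]
297 450 [-0.0016 -0.0255 -0.0604]
285 400 [ 0.0124 -0.0281 -0.0591]
300 480 [-0.1862 -0.076   0.1642]
510 430 [ 0.0108  0.0267 -0.0706]
490 380 [ 0.0123  0.0261 -0.0484]
1583 [[-0.0096 -0.0382 -0.0499]
 [ 0.0079 -0.0251 -0.0437]
 [ 0.0124  0.0386 -0.0333]] 0.05127394229855541
```

The fingertips actually stand about 33 mm behind the TCP at this opening (≈20 mm when shut, which matches the side view), so the fingers passed over the pin. I go 24 mm lower.

```bash
python3 -m inch '[[[-0.022,-0.007,0.03],0],[[-0.022,-0.007,0.06],0],[[-0.022,-0.007,0.1],0],[[-0.022,-0.007,0.13],0],[[-0.022,-0.007,0.13],0]]'
python3 -m inch '[[[0,0,0],0],[[0,0,0],0],[[0,0,0],0],[[0,0,0],0],[[0,0,0],0]]' 1 25
```

```text
clock: 4.58
tcp_pos: [0.4862, -0.1696, 0.0262]
orientation: [-0.005, 0.688, 0.725, -0.003]
wrist_force: [-1.9, 0.9, -0.0]
finger_gap: 0.0511
clock: 5.0
tcp_pos: [0.4905, -0.1703, 0.0286]
orientation: [-0.002, 0.688, 0.726, -0.001]
wrist_force: [7.1, 1.6, -2.1]
finger_gap: 0.0109
```

```bash
python3 -m inch '[[[0.008,0.004,-0.004],0],[[0.016,0.005,-0.005],0],[[0.024,0.005,-0.005],0],[[0.031,0.005,-0.005],0],[[0.033,0.005,-0.005],0]]'
python3 - <<'E'
from h import *
s,R=pose(); print(s["tcp_pos"],s["wrist_force"],s["finger_gap"])
i,W,s=shot("side"); 
h=hframe(W.reshape(-1,3),(.4987,-.21),3.6)
for nm,lo,hi,b in(("blk",.085,.095,(-.07,.01)),("pin",.056,.078,(.01,.09))):
    z=h[(h[:,2]>lo)&(h[:,2]<hi)&(abs(h[:,0])<.03)&(h[:,1]>b[0])&(h[:,1]<b[1])]
    if len(z): print(nm,len(z),np.percentile(z,[2,50,98],axis=0).round(4).tolist())
save(i[190:340,200:330],"s3.png",4)
E
```

```text
clock: 5.42
tcp_pos: [0.4923, -0.1354, 0.0329]
orientation: [-0.003, 0.688, 0.726, -0.002]
wrist_force: [0.1, -2.6, -14.6]
finger_gap: 0.0109
[ 0.49226108 -0.13536499  0.03287588] [  0.1062594   -2.60638177 -14.61451046] 0.010887069332479836
pin 177 [[-0.0206, 0.0402, 0.0567], [-0.001, 0.0809, 0.0645], [0.0146, 0.0884, 0.0777]]
```

View pics/s3.png

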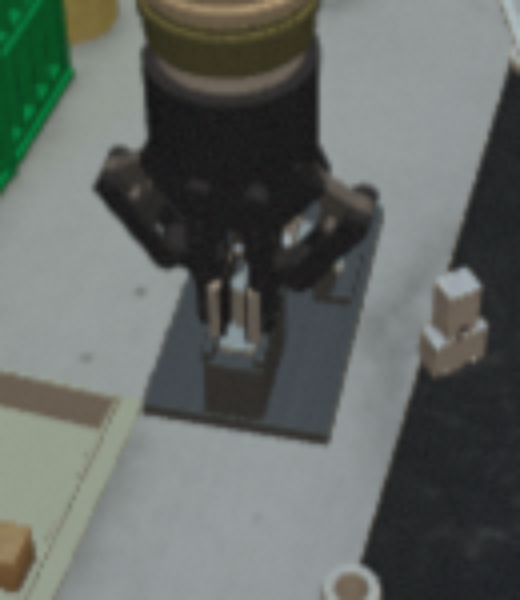

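The side picture shows the keeper bar now running to the guide's far end (235,350), pin between the pads, holder in place. I release and lift straight off.

```bash
python3 -m inch '[[[0,0,0.001],0],[[0,0,0.001],0],[[0,0,0.001],0]]' 0.4; python3 -m inch '[[[0,0,-0.04],0],[[0,0,-0.08],0],[[0,0,-0.12],0],[[0,0,-0.14],0],[[0,0,-0.14],0]]'
python3 - <<'E'
from h import *
s,R=pose(); print(s["tcp_pos"],R.round(3).tolist(),s["joint_pos"].round(3))
for n in("wrist","side"):
  i,W,s=shot(n)
  h=hframe(W.reshape(-1,3),(.4987,-.21),3.6)
  for nm,lo,hi,b in(("blk",.085,.095,(-.07,.01)),("pin",.065,.084,(.01,.1)),("plate",.0065,.0135,(-.1,.1))):
    z=h[(h[:,2]>lo)&(h[:,2]<hi)&(abs(h[:,0])<(.055 if nm=="plate" else .03))&(h[:,1]>b[0])&(h[:,1]<b[1])]
    if len(z): print(n,nm,len(z),np.percentile(z,[1,50,99],axis=0).round(4).tolist())
E
```

```text
clock: 5.72
tcp_pos: [0.4941, -0.1361, 0.0336]
orientation: [-0.001, 0.687, 0.726, -0.001]
wrist_force: [0.8, 1.0, -0.8]
finger_gap: 0.0464
clock: 6.13
tcp_pos: [0.4986, -0.1383, 0.1808]
orientation: [0.005, 0.688, 0.726, 0.002]
wrist_force: [0.6, 0.3, 0.4]
finger_gap: 0.0512
[ 0.49857547 -0.13825877  0.18084211] [[-0.054, 0.998, 0.009], [0.998, 0.055, -0.005], [-0.005, 0.009, -1.0]] [-0.425  0.2   -0.158  1.202 -0.     1.091]
wrist blk 670 [[-0.0099, -0.0234, 0.0853], [0.0, -0.0096, 0.0911], [0.0094, 0.0005, 0.0926]]
wrist pin 235 [[-0.0068, 0.0649, 0.066], [-0.0012, 0.072, 0.0817], [0.0044, 0.0762, 0.0834]]
wrist plate 8141 [[-0.0478, -0.0723, 0.0092], [0.0103, 0.0305, 0.0112], [0.0469, 0.0947, 0.0129]]
side blk 93 [[-0.0117, -0.0243, 0.0856], [-0.0026, -0.0106, 0.09], [0.0074, 0.0003, 0.0928]]
side pin 53 [[-0.0081, 0.0647, 0.0652], [-0.0034, 0.0723, 0.0776], [0.0018, 0.0749, 0.0827]]
side plate 1371 [[-0.0496, -0.0742, 0.0073], [-0.0196, 0.0384, 0.0104], [0.0456, 0.0939, 0.013]]
```

```bash
python3 -m inch '[[[0.01,-0.01,-0.04],-7],[[0.02,-0.02,-0.08],-14],[[0.04,-0.03,-0.11],-21],[[0.07,-0.03,-0.13],-28],[[0.1,-0.03,-0.15],-35]]' 0 30
python3 -m inch '[[[0.02,0.02,-0.03],-7],[[0.04,0.04,-0.06],-14],[[0.05,0.05,-0.09],-21],[[0.05,0.05,-0.12],-28],[[0.05,0.05,-0.15],-35]]'
python3 -m inch '[[[0,0,-0.03],-7],[[0,0,-0.06],-14],[[0,0,-0.09],-20],[[0,0,-0.12],-20],[[0,0,-0.15],-20]]'
python3 - <<'E'
from h import *
s,R=pose(); print(s["tcp_pos"],R.round(3).tolist(),s["joint_pos"].round(3))
for n in("scene","side"):
  W=np.load(n+"W.npy"); m=(W[...,0]>.3)&(W[...,0]<1)&(W[...,1]>-.2)&(W[...,2]>.2); q=W[m]; print(np.percentile(q,[0,50,100],axis=0).round(3))
E
```

```text
clock: 6.65
tcp_pos: [0.4596, -0.0383, 0.3261]
orientation: [0.001, 0.436, 0.9, -0.0]
wrist_force: [1.3, -0.1, 0.5]
finger_gap: 0.0854
clock: 7.07
tcp_pos: [0.4672, 0.0333, 0.4762]
orientation: [0.0, 0.141, 0.99, -0.001]
wrist_force: [0.6, -0.2, 0.2]
finger_gap: 0.0854
clock: 7.48
tcp_pos: [0.4934, 0.0339, 0.5672]
orientation: [0.023, -0.034, 0.999, -0.004]
wrist_force: [-4.4, -0.1, -3.2]
finger_gap: 0.0857
[0.49335956 0.03394274 0.56717036] [[-0.997, -0.067, 0.047], [-0.068, 0.998, -0.007], [-0.046, -0.01, -0.999]] [-0.092  0.446  1.254  2.332 -0.003 -0.16 ]
[[ 0.717 -0.2    0.386]
 [ 0.737 -0.155  0.409]
 [ 0.741 -0.042  0.446]]
[[ 0.715 -0.2    0.385]
 [ 0.737 -0.064  0.464]
 [ 0.847 -0.039  0.546]]
```

The arm is at the limits of joints 3 and 4, and tool tilt begins to give way (z axis 2.7° outward). That is the documented "as far as the arm can"; I use it to tilt the tool, here in free air.

```bash
python3 -m inch '[[[0,0,-0.15],0],[[0,0,-0.15],0],[[0,0,-0.15],0]]'
python3 -c "
from h import *
s,R=pose(); print(R[:,2].round(3),s['joint_pos'].round(3),s['qvel'].round(2))"
python3 -m inch '[[[0,0,-0.15],0],[[0,0,-0.15],0],[[0,0,-0.15],0]]'
python3 -c "
from h import *
s,R=pose(); print(R[:,2].round(3),s['joint_pos'].round(3),s['qvel'].round(2))"
```

```text
clock: 7.73
tcp_pos: [0.4768, 0.0333, 0.5914]
orientation: [0.048, -0.034, 0.998, -0.007]
wrist_force: [-0.4, -0.8, -0.1]
finger_gap: 0.0851
[ 0.096 -0.011 -0.995] [-9.700e-02  4.010e-01  1.265e+00  2.338e+00 -2.000e-03 -1.650e-01] [-0.   -0.04 -0.   -0.01  0.   -0.01]
clock: 7.98
tcp_pos: [0.4586, 0.0333, 0.6145]
orientation: [0.073, -0.034, 0.997, -0.01]
wrist_force: [-0.2, -0.3, 0.1]
finger_gap: 0.0853
[ 0.146 -0.016 -0.989] [-1.020e-01  3.510e-01  1.265e+00  2.338e+00 -1.000e-03 -1.700e-01] [ 0.   -0.04  0.   -0.01 -0.   -0.  ]
```

```bash
cat > p.py <<'E'
from h import *
s,R=pose(); print("  z",R[:,2].round(3),"x",R[:,0].round(3),"tcp",s["tcp_pos"].round(3),"j",s["joint_pos"].round(3).tolist())
E
python3 -m inch '[[[0.04,0,0.02],0],[[0.08,0,0.03],0],[[0.12,0,0.03],0],[[0.16,0,0.03],0],[[0.16,0,0.03],0]]'>/dev/null; python3 p.py
python3 -m inch '[[[0,0,-0.15],0]]'>/dev/null; python3 p.py
python3 -m inch '[[[0,0,-0.15],0]]'>/dev/null; python3 p.py
python3 -m inch '[[[0.1,0,-0.15],0]]'>/dev/null; python3 p.py
```

```text
z [ 0.147 -0.016 -0.989] x [-0.987 -0.069 -0.145] tcp [0.306 0.022 0.562] j [-0.207, -0.15, 0.458, 2.032, 0.015, -0.275]
  z [ 0.072 -0.    -0.997] x [-0.995 -0.068 -0.072] tcp [0.274 0.028 0.576] j [-0.21, -0.117, 0.544, 2.161, 0.015, -0.278]
  z [ 0.07   0.    -0.998] x [-0.995 -0.067 -0.07 ] tcp [0.279 0.027 0.619] j [-0.212, -0.014, 0.796, 2.312, 0.015, -0.279]
  z [ 0.082 -0.003 -0.997] x [-0.994 -0.067 -0.082] tcp [0.27  0.023 0.628] j [-0.238, -0.019, 0.829, 2.338, 0.017, -0.304]
```

```bash
python3 -m inch '[[[0,0.04,0],0],[[0,0.08,0],0],[[0,0.08,0],0]]'>/dev/null; python3 p.py
for k in 1; do python3 -m inch '[[[0,0,-0.2],0],[[0,0,-0.2],0]]'>/dev/null; python3 p.py; python3 -m inch '[[[0,0,-0.2],0]]'>/dev/null; python3 p.py; python3 -m inch '[[[0,0,-0.2],0]]'>/dev/null; python3 p.py;  python3 -m inch '[[[0.2,0,0],0]]'>/dev/null; python3 p.py; done
```

```text
z [ 0.084 -0.001 -0.996] x [-0.994 -0.068 -0.084] tcp [0.264 0.105 0.628] j [0.104, 0.01, 0.857, 2.334, -0.009, 0.035]
  z [ 0.118  0.003 -0.993] x [-0.99  -0.071 -0.118] tcp [0.26  0.103 0.638] j [0.099, -0.005, 0.88, 2.338, -0.009, 0.028]
  z [ 0.144  0.005 -0.99 ] x [-0.987 -0.071 -0.144] tcp [0.258 0.103 0.645] j [0.099, -0.016, 0.894, 2.336, -0.01, 0.027]
  z [ 0.172  0.007 -0.985] x [-0.983 -0.069 -0.172] tcp [0.253 0.102 0.653] j [0.1, -0.03, 0.909, 2.337, -0.011, 0.029]
  z [ 0.173  0.006 -0.985] x [-0.983 -0.066 -0.173] tcp [0.218 0.1   0.645] j [0.107, -0.114, 0.801, 2.312, -0.013, 0.039]
```

```bash
exec 3>&1 >/dev/null
python3 -m inch '[[[0,0,-0.2],0]]'
python3 -m inch '[[[0,0,-0.2],0]]'
python3 -m inch '[[[0,0,-0.2],0]]'
python3 -m inch '[[[0,0,-0.2],0]]'
python3 p.py >&3
python3 -m inch '[[[0,0,-0.2],0]]'
python3 -m inch '[[[0,0,-0.2],0]]'
python3 -m inch '[[[0,0,-0.2],0]]'
python3 -m inch '[[[0,0,-0.2],0]]'
python3 p.py >&3
python3 -m inch '[[[0,0,-0.2],0]]' >&3
```

```text
z [ 0.28   0.013 -0.96 ] x [-0.958 -0.056 -0.28 ] tcp [0.197 0.105 0.679] j [0.179, -0.144, 0.905, 2.337, -0.037, 0.116]
  z [ 0.387  0.032 -0.921] x [-0.92  -0.048 -0.388] tcp [0.17  0.108 0.707] j [0.307, -0.188, 0.969, 2.337, -0.086, 0.234]
clock: 10.07
tcp_pos: [0.162, 0.1076, 0.7138]
orientation: [0.211, -0.027, 0.977, 0.015]
wrist_force: [0.6, 0.2, 0.4]
finger_gap: 0.085
```

```bash
exec 3>&1 >/dev/null
python3 -m inch '[[[0,-0.021,0],0],[[0,-0.021,0],0]]'
python3 p.py >&3
python3 -m inch '[[[0,0,-0.2],0]]'
python3 -m inch '[[[0,0,-0.2],0]]'
python3 -m inch '[[[0,0,-0.2],0]]'
python3 -m inch '[[[0,0,-0.2],0]]'
python3 p.py >&3
python3 -m inch '[[[0,0,-0.2],0]]'
python3 -m inch '[[[0,0,-0.2],0]]'
python3 -m inch '[[[0,0,-0.2],0]]'
python3 -m inch '[[[0,0,-0.2],0]]'
python3 p.py >&3
```

```text
z [ 0.416  0.044 -0.908] x [-0.906 -0.06  -0.418] tcp [0.161 0.096 0.711] j [0.049, -0.248, 0.95, 2.338, 0.023, -0.016]
  z [ 0.605  0.067 -0.793] x [-0.795  0.018 -0.606] tcp [0.153 0.095 0.778] j [0.178, -0.242, 1.178, 2.337, -0.041, 0.16]
  z [ 0.685  0.085 -0.723] x [-0.728  0.045 -0.684] tcp [0.088 0.075 0.791] j [0.253, -0.355, 1.17, 2.338, -0.09, 0.229]
```

```bash
exec 3>&1 >/dev/null
python3 -m inch '[[[0.04,0.012,-0.2],0]]'
python3 -m inch '[[[0.04,0,-0.2],0]]'
python3 -m inch '[[[0.04,0,-0.2],0]]'
python3 p.py >&3
python3 -m inch '[[[0.04,0,-0.2],0]]'
python3 -m inch '[[[0.04,0,-0.2],0]]'
python3 -m inch '[[[0.04,0,-0.2],0]]'
python3 p.py >&3
```

```text
z [ 0.736  0.102 -0.669] x [-0.676  0.053 -0.735] tcp [0.025 0.065 0.786] j [0.232, -0.481, 1.121, 2.338, -0.07, 0.21]
  z [ 0.784  0.119 -0.609] x [-0.618  0.064 -0.784] tcp [-0.035  0.052  0.777] j [0.233, -0.599, 1.083, 2.338, -0.065, 0.207]
```

```bash
exec 3>&1 >/dev/null
python3 -m inch '[[[-0.05,0,-0.2],0]]'
python3 -m inch '[[[-0.05,0,-0.2],0]]'
python3 -m inch '[[[-0.05,0,-0.2],0]]'
python3 p.py >&3
python3 -m inch '[[[0,0,-0.2],0]]'
python3 -m inch '[[[0,0,-0.2],0]]'
python3 -m inch '[[[0,0,-0.2],0]]'
python3 -m inch '[[[0,0,-0.2],0]]' >&3
python3 p.py >&3
```

```text
z [ 0.835  0.136 -0.533] x [-0.545  0.078 -0.835] tcp [-0.055  0.038  0.795] j [0.267, -0.62, 1.152, 2.337, -0.089, 0.222]
clock: 11.98
tcp_pos: [-0.1119, 0.0215, 0.7849]
orientation: [0.518, -0.001, 0.85, 0.09]
wrist_force: [-1.0, 0.3, 0.5]
finger_gap: 0.0858
  z [ 0.881  0.155 -0.446] x [-0.463  0.092 -0.882] tcp [-0.112  0.021  0.785] j [0.273, -0.728, 1.144, 2.337, -0.089, 0.215]
```

```bash
exec 3>&1 >/dev/null
python3 -m inch '[[[-0.06,0,-0.2],0]]'
python3 -m inch '[[[-0.06,0,-0.2],0]]'
python3 p.py >&3
python3 -m inch '[[[-0.06,0,-0.2],0]]'
python3 p.py >&3
python3 - >&3 <<'E'
from h import *
s,R=pose()
for p in ([.2,.11,.6],[.3,.05,.4],[.33,-.15,.25]): print((R.T@(np.array(p)-s["tcp_pos"])).round(3))
print((R.T@np.array([1,0,0])).round(3),(R.T@np.array([0,1,0])).round(3),(R.T@np.array([0,0,1])).round(3))
E
```

```text
z [ 0.904  0.163 -0.394] x [-0.413  0.101 -0.905] tcp [-0.126  0.012  0.794] j [0.287, -0.743, 1.187, 2.337, -0.1, 0.217]
  z [ 0.914  0.167 -0.369] x [-0.389  0.105 -0.915] tcp [-0.133  0.007  0.797] j [0.293, -0.751, 1.206, 2.337, -0.105, 0.216]
[0.062 0.031 0.395]
[ 0.2   -0.071  0.55 ]
[ 0.304 -0.295  0.6  ]
[-0.389 -0.114  0.914] [0.105 0.98  0.167] [-0.915  0.161 -0.369]
```

```bash
exec 3>&1 >/dev/null
python3 -m inch '[[[0.006,0.003,0.04],0],[[0.012,0.006,0.08],0],[[0.018,0.009,0.12],0],[[0.024,0.012,0.16],0],[[0.024,0.012,0.16],0]]'
python3 p.py >&3
python3 -m inch '[[[0.006,0.003,0.04],-5],[[0.012,0.006,0.08],-10],[[0.018,0.009,0.12],-10],[[0.024,0.012,0.16],-10],[[0.024,0.012,0.16],-10]]'
python3 p.py >&3
python3 - >&3 <<'E'
from h import *
s,R=pose()
for p in ([.2,.11,.6],[.3,.05,.4],[.33,-.15,.25]): print((R.T@(np.array(p)-s["tcp_pos"])).round(3))
E
```

```text
z [ 0.898  0.163 -0.408] x [-0.427  0.098 -0.899] tcp [-0.022  0.042  0.792] j [0.29, -0.857, 0.684, 1.964, -0.101, 0.219]
  z [ 0.879  0.162 -0.448] x [-0.441 -0.081 -0.894] tcp [0.119 0.077 0.759] j [0.346, -0.857, 0.296, 1.623, -0.147, 0.074]
[0.103 0.018 0.148]
[ 0.243 -0.059  0.315]
[ 0.38  -0.261  0.377]
```

```bash
exec 3>&1 >/dev/null
python3 -m inch '[[[0,0,0.04],0],[[0,0,0.08],0],[[0.01,-0.01,0.12],0],[[0.03,-0.02,0.15],0],[[0.03,-0.02,0.15],0]]'
python3 p.py >&3
python3 -m inch '[[[0.03,-0.01,0.02],0],[[0.06,-0.02,0.04],0],[[0.09,-0.03,0.06],0],[[0.12,-0.04,0.08],0],[[0.12,-0.04,0.08],0]]'
python3 p.py >&3
python3 - >&3 <<'E'
from h import *
s,R=pose()
for p in ([.35,.0,.35],[.35,-.15,.25]): print((R.T@(np.array(p)-s["tcp_pos"])).round(3))
E
```

```text
z [ 0.871  0.149 -0.469] x [-0.462 -0.078 -0.883] tcp [0.212 0.083 0.681] j [0.955, -0.813, -0.022, 1.434, -0.675, 0.44]
  z [ 0.874  0.149 -0.463] x [-0.456 -0.08  -0.886] tcp [0.207 0.047 0.54 ] j [1.606, -0.805, -0.334, 1.792, -1.073, 1.286]
[ 0.107 -0.07   0.206]
[ 0.207 -0.217  0.23 ]
```

```bash
exec 3>&1 >/dev/null
python3 -m inch '[[[-0.003,0.035,0.005],0],[[-0.006,0.07,0.01],0],[[-0.009,0.105,0.015],0],[[-0.011,0.138,0.021],0],[[-0.011,0.138,0.021],0]]'
python3 p.py >&3
python3 -m inch '[[[-0.018,-0.007,0.035],0],[[-0.036,-0.014,0.07],0],[[-0.054,-0.02,0.105],0],[[-0.072,-0.027,0.14],0],[[-0.09,-0.034,0.175],0]]'
python3 p.py >&3
python3 -m inch '[[[-0.018,-0.007,0.035],0],[[-0.036,-0.014,0.07],0],[[-0.036,-0.014,0.07],0],[[-0.036,-0.014,0.07],0]]' >&3
python3 p.py >&3
```

```text
z [ 0.873  0.148 -0.464] x [-0.456 -0.084 -0.886] tcp [0.207 0.192 0.538] j [1.571, -0.574, -0.324, 1.513, -1.062, 1.214]
  z [ 0.867  0.148 -0.477] x [-0.47  -0.081 -0.879] tcp [0.303 0.194 0.525] j [0.872, -0.794, -0.516, 0.896, -0.604, 0.382]
clock: 15.07
tcp_pos: [0.3861, 0.1914, 0.5209]
orientation: [0.509, -0.07, 0.857, 0.04]
wrist_force: [-0.0, 0.2, 0.2]
finger_gap: 0.0854
  z [ 0.866  0.14  -0.479] x [-0.473 -0.079 -0.878] tcp [0.386 0.191 0.521] j [0.493, -0.75, -0.549, 0.725, -0.29, 0.161]
```

```bash
cat > to.py <<'E'
import sys; from h import *
s,R=pose(); a=np.array(s["tcp_pos"])
for p in eval(sys.argv[1]):
    p=np.array(p); print("   to",p,(R.T@(p-a)).round(3)); a=p
E
python3 to.py '[[.5,.1,.42],[.5,-.22,.35],[.409,-.237,.123],[.53,-.218,.056]]'
```

```text
to [0.5  0.1  0.42] [ 0.042 -0.108  0.134]
   to [ 0.5  -0.22  0.35] [ 0.087 -0.316 -0.011]
   to [ 0.409 -0.237  0.123] [ 0.244 -0.002  0.028]
   to [ 0.53  -0.218  0.056] [ 0.    -0.001  0.14 ]
```

```bash
exec 3>&1 >/dev/null
python3 -m inch '[[[0.01,-0.025,0.03],0],[[0.02,-0.05,0.06],0],[[0.03,-0.075,0.1],0],[[0.042,-0.108,0.134],0],[[0.042,-0.108,0.134],0]]' 0.35 40
python3 p.py >&3
python3 -m inch '[[[0.01,-0.04,0],0],[[0.02,-0.08,0],0],[[0.03,-0.12,0],0],[[0.044,-0.16,-0.005],0],[[0.044,-0.16,-0.005],0]]'
python3 -m inch '[[[0.01,-0.04,0],0],[[0.02,-0.08,0],0],[[0.03,-0.12,0],0],[[0.044,-0.156,-0.005],0],[[0.044,-0.156,-0.005],0]]'
python3 p.py >&3; python3 to.py '[[.409,-.237,.123],[.53,-.218,.056]]' >&3
```

```text
z [ 0.864  0.14  -0.483] x [-0.477 -0.078 -0.876] tcp [0.5   0.099 0.416] j [-0.127, -0.683, -0.794, 0.41, 0.25, -0.143]
  z [ 0.861  0.137 -0.489] x [-0.484 -0.067 -0.872] tcp [ 0.499 -0.23   0.338] j [-1.136, -0.231, -0.642, 0.706, 0.995, -1.034]
   to [ 0.409 -0.237  0.123] [0.232 0.005 0.027]
   to [ 0.53  -0.218  0.056] [-0.001 -0.     0.14 ]
```

```bash
exec 3>&1 >/dev/null
python3 -m inch '[[[0.035,0,0.004],0],[[0.07,0.001,0.008],0],[[0.105,0.002,0.012],0],[[0.13,0.003,0.015],0],[[0.13,0.003,0.015],0]]'
python3 p.py >&3; python3 to.py '[[.409,-.237,.123],[.53,-.218,.056]]' >&3
```

```text
z [ 0.859  0.142 -0.493] x [-0.49  -0.057 -0.87 ] tcp [ 0.447 -0.23   0.212] j [-1.285, -0.108, -0.854, 0.613, 1.043, -1.303]
   to [ 0.409 -0.237  0.123] [ 0.097 -0.003  0.011]
   to [ 0.53  -0.218  0.056] [-0.002 -0.001  0.14 ]
```

```bash
exec 3>&1 >/dev/null
python3 to.py '[[.452,-.231,.102],[.53,-.218,.058]]' >&3
python3 -m inch '[[[0.03,-0.001,0.018],0],[[0.06,-0.002,0.036],0],[[0.093,-0.003,0.058],0],[[0.093,-0.003,0.058],0]]' >&3
python3 p.py >&3; python3 to.py '[[.53,-.218,.058]]' >&3
python3 - >&3 <<'E'
from h import *
i,W,s=shot("wrist"); save(i,"w4.png")
E
```

```text
to [ 0.452 -0.231  0.102] [ 0.094 -0.004  0.059]
   to [ 0.53  -0.218  0.058] [-0.001  0.     0.09 ]
clock: 17.07
tcp_pos: [0.4515, -0.2275, 0.0973]
orientation: [0.499, -0.059, 0.863, 0.051]
wrist_force: [0.1, 0.9, 0.2]
finger_gap: 0.0556
  z [ 0.856  0.147 -0.496] x [-0.494 -0.05  -0.868] tcp [ 0.451 -0.227  0.097] j [-1.267, 0.123, -1.025, 0.194, 1.037, -1.272]
   to [ 0.53  -0.218  0.058] [-0.005 -0.004  0.088]
```

View pics/w4.png

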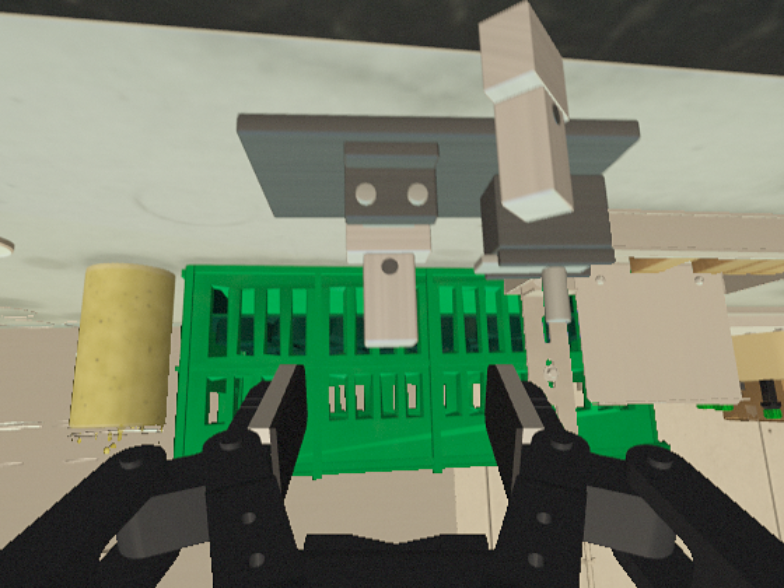

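The wrist camera, hanging below the tilted gripper, shows the block's tang at (390,300) between the jaws' lines, its body at (388,240), the guide and pin to the right, and the look‑alike in front at (525,100). I measure the tang in the tool frame.

Run:
```python
from h import *
i,W,s=shot("wrist"); _,R=pose(); t=(W-np.array(s["tcp_pos"]))@R
def at(u,v): return int(v/1.4),int(u/1.4)
for n,(u,v) in dict(tangface_l=(370,300),r=(411,290),top_edge_mid=(390,322),bot=(390,258),hole=(390,300),body=(388,240)).items(): print(n,W[at(u,v)].round(4),t[at(u,v)].round(4))
m=(W[...,2]>.055)&(W[...,2]<.088)&(abs(W[...,0]-.49)<.02)&(abs(W[...,1]+.22)<.03)
q=W[m]; print(len(q),np.percentile(q,[1,50,99],axis=0).round(4)); A=np.c_[q[:,1],q[:,2],np.ones(len(q))]; 
k=abs(q[:,0]-np.median(q[:,0]))<.006; print("face normal slope dx/dy,dx/dz",np.linalg.lstsq(A[k],q[k,0],rcond=None)[0].round(3))
```

```text
tangface_l [ 0.4903 -0.2317  0.0758] [ 0.0028 -0.0109  0.0445]
r [ 0.4889 -0.213   0.0715] [0.0062 0.0076 0.0483]
top_edge_mid [ 0.4898 -0.223   0.0862] [-0.0065 -0.002   0.0403]
bot [ 0.4892 -0.2223  0.0562] [ 0.0199 -0.002   0.0547]
hole [ 0.4893 -0.2228  0.076 ] [ 0.0026 -0.002   0.045 ]
body [ 0.4891 -0.2227  0.0474] [ 0.0276 -0.0026  0.0589]
1889 [[ 0.4876 -0.2345  0.0554]
 [ 0.4894 -0.223   0.072 ]
 [ 0.4964 -0.2111  0.0876]]
face normal slope dx/dy,dx/dz [-0.079  0.004  0.472]
```

```bash
python3 -m inch '[[[0,-0.003,0.03],0],[[0,-0.0035,0.055],0],[[0,-0.0035,0.075],0],[[0,-0.0035,0.09],0],[[0,-0.0035,0.09],0]]'; python3 p.py
python3 - <<'E'
from h import *
i,W,s=shot("wrist"); save(i,"w5.png"); _,R=pose(); t=(W-np.array(s["tcp_pos"]))@R
m=(abs(t[...,1])<.05)&(t[...,2]<0)&(t[...,2]>-.075)&(abs(t[...,0])<.03)
q=t[m]; 
for lo in np.arange(-.05,.05,.005):
    z=q[(q[:,1]>=lo)&(q[:,1]<lo+.005)]
    if len(z)>5: print("%.3f"%lo,len(z),"x",z[:,0].min().round(3),z[:,0].max().round(3),"z",np.percentile(z[:,2],[1,99]).round(3))
E
```

```text
clock: 17.58
tcp_pos: [0.5354, -0.2308, 0.0661]
orientation: [0.498, -0.068, 0.863, 0.057]
wrist_force: [-0.4, -0.1, 0.1]
finger_gap: 0.0554
  z [ 0.851  0.165 -0.498] x [-0.495 -0.06  -0.867] tcp [ 0.535 -0.231  0.066] j [-1.05, 0.278, -1.022, -0.242, 0.962, -0.934]
-0.045 63 x 0.005 0.01 z [-0.075 -0.043]
-0.040 423 x 0.005 0.012 z [-0.075 -0.04 ]
-0.035 554 x 0.005 0.012 z [-0.075 -0.037]
-0.030 1857 x -0.013 0.011 z [-0.073 -0.034]
-0.010 6 x 0.028 0.03 z [-0.018 -0.015]
-0.005 24 x 0.028 0.03 z [-0.018 -0.014]
-0.000 719 x -0.008 0.03 z [-0.05  -0.017]
0.005 1074 x 0.0 0.03 z [-0.051 -0.034]
0.010 1082 x -0.0 0.03 z [-0.051 -0.034]
0.015 1080 x -0.001 0.03 z [-0.05  -0.033]
0.020 1064 x -0.0 0.03 z [-0.05  -0.033]
0.025 1878 x -0.013 0.03 z [-0.071 -0.033]
0.030 866 x -0.003 0.03 z [-0.075 -0.013]
0.035 301 x 0.005 0.011 z [-0.074 -0.039]
0.040 195 x 0.005 0.011 z [-0.075 -0.04 ]
0.045 16 x 0.005 0.006 z [-0.075 -0.074]
```

View pics/w5.png

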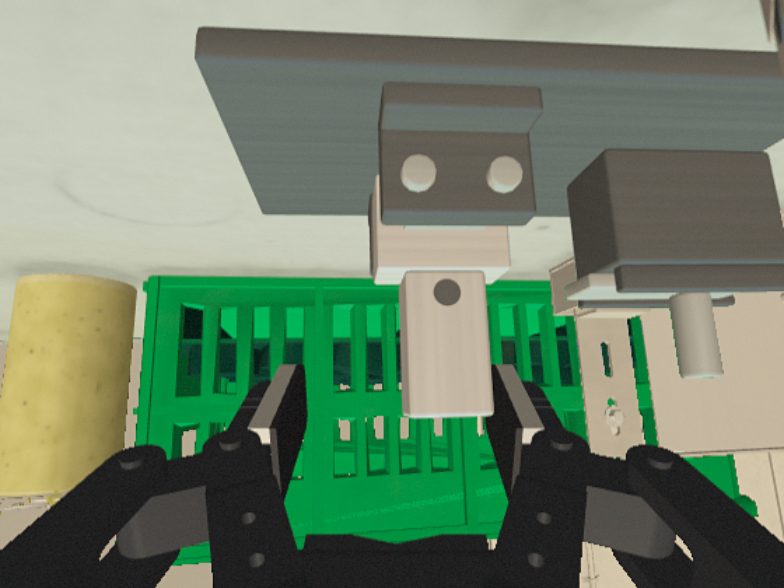

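The pads straddle the tang's y too far left and too high (tang at tool y 0…25 mm, top edge at tool x ≈ 0). Correcting by (12, 12.5, 0) mm.

```bash
python3 -m inch '[[[0.004,0.006,0],0],[[0.008,0.0125,0],0],[[0.012,0.0125,0],0],[[0.012,0.0125,0],0]]'; python3 p.py
cat > tang.py <<'E'
from h import *
i,W,s=shot("wrist"); _,R=pose(); t=(W-np.array(s["tcp_pos"]))@R
m=(abs(t[...,1])<.022)&(abs(t[...,2]+.035)<.03)&(abs(t[...,0])<.04)
q=t[m]; 
for lo in np.arange(-.02,.035,.005):
    z=q[(q[:,0]>=lo)&(q[:,0]<lo+.005)]
    if len(z)>9: print("x%.3f"%lo,len(z),"y",np.percentile(z[:,1],[1,99]).round(4),"z",np.percentile(z[:,2],[1,50,99]).round(3))
E
python3 tang.py
```

```text
clock: 17.97
tcp_pos: [0.5271, -0.2269, 0.0589]
orientation: [0.495, -0.069, 0.864, 0.06]
wrist_force: [0.1, 1.1, 0.4]
finger_gap: 0.0557
  z [ 0.847  0.173 -0.503] x [-0.501 -0.06  -0.863] tcp [ 0.527 -0.227  0.059] j [-1.064, 0.286, -1.026, -0.217, 0.969, -0.97]
x-0.015 41 y [-0.0021  0.0186] z [-0.046 -0.037 -0.03 ]
x-0.010 715 y [-0.0021  0.0217] z [-0.048 -0.046 -0.031]
x-0.005 876 y [-0.0022  0.0218] z [-0.047 -0.043 -0.027]
x0.000 844 y [-0.0026  0.0217] z [-0.044 -0.041 -0.024]
x0.005 821 y [-0.0026  0.0217] z [-0.041 -0.038 -0.023]
x0.010 812 y [-0.0032  0.0218] z [-0.038 -0.035 -0.017]
x0.015 830 y [-0.0091  0.0217] z [-0.035 -0.032 -0.012]
x0.020 857 y [-0.0104  0.0216] z [-0.032 -0.029 -0.016]
x0.025 915 y [-0.0105  0.0217] z [-0.029 -0.026 -0.019]
x0.030 970 y [-0.0106  0.0217] z [-0.027 -0.024 -0.017]
x0.035 563 y [-0.0105  0.0216] z [-0.024 -0.022 -0.017]
```

```bash
python3 -m inch '[[[0,0.006,0.001],0],[[0,0.012,0.002],0],[[0,0.012,0.003],0],[[0,0.012,0.003],0]]'; python3 p.py; python3 tang.py | sed -n 2,4p
```

```text
clock: 18.35
tcp_pos: [0.5289, -0.2202, 0.0599]
orientation: [0.493, -0.072, 0.865, 0.064]
wrist_force: [-0.1, 0.4, 0.3]
finger_gap: 0.0553
  z [ 0.843  0.181 -0.506] x [-0.504 -0.061 -0.861] tcp [ 0.529 -0.22   0.06 ] j [-1.052, 0.278, -1.027, -0.21, 0.965, -0.965]
x-0.010 360 y [-0.0082  0.0172] z [-0.051 -0.048 -0.032]
x-0.005 933 y [-0.0079  0.017 ] z [-0.05  -0.047 -0.035]
x0.000 909 y [-0.0081  0.0167] z [-0.047 -0.044 -0.031]
```

```bash
python3 -m inch '[[[0,0.003,0],0],[[0,0.006,0],0],[[0,0.006,0],0]]'; python3 tang.py | sed -n 3,4p
python3 -m inch '[[[0,0,0],0],[[0,0,0],0],[[0,0,0],0],[[0,0,0],0],[[0,0,0],0]]' 1 40; python3 p.py;  python3 - <<'E'
from h import *
i,W,s=shot("wrist"); save(i,"w6.png"); print(s["ft_torque"],s["wrist_force"])
E
```

```text
clock: 18.65
tcp_pos: [0.5283, -0.2167, 0.0612]
orientation: [0.492, -0.073, 0.865, 0.066]
wrist_force: [-0.2, 0.7, -0.1]
finger_gap: 0.0554
x0.000 914 y [-0.0115  0.0135] z [-0.048 -0.044 -0.032]
x0.005 867 y [-0.0114  0.0132] z [-0.044 -0.041 -0.032]
clock: 19.12
tcp_pos: [0.5283, -0.2167, 0.0614]
orientation: [0.492, -0.073, 0.865, 0.066]
wrist_force: [-3.3, 1.3, 4.4]
finger_gap: 0.0237
  z [ 0.841  0.186 -0.508] x [-0.506 -0.061 -0.861] tcp [ 0.528 -0.217  0.061] j [-1.049, 0.271, -1.027, -0.198, 0.965, -0.967]
[0.14375635 0.38248489 0.06918232] [-3.3464322   1.28348882  4.37872107]
```

View pics/w6.png

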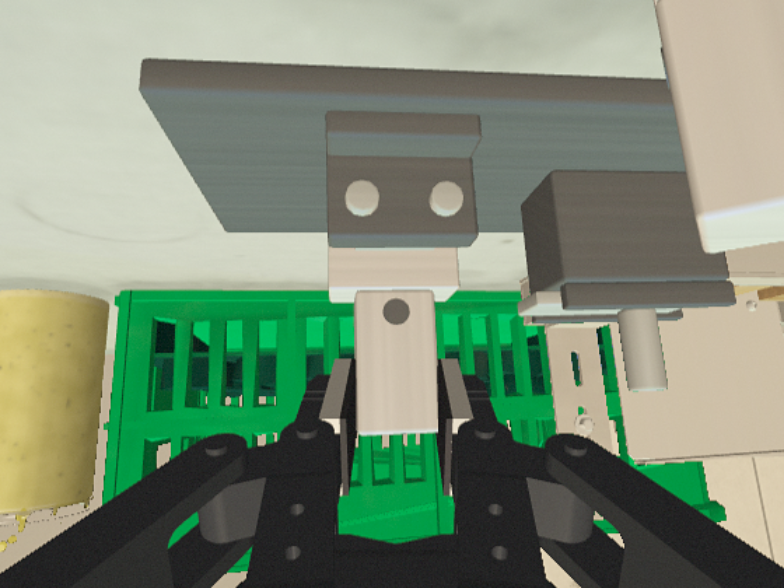

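Tang gripped (gap 23.7 mm), the view shows it central between the pads at (395,370). First swing: top towards the keeper (negative spin), pivoting about the jaws' line.

```bash
python3 -m inch '[[[0,0.0031,0],-4],[[0,0.0061,0],-8],[[0.001,0.0084,0],-11],[[0.001,0.0084,0],-11]]'
cat > blk.py <<'E'
from h import *
i,W,s=shot("wrist"); _,R=pose()
t=np.degrees(np.arctan2(R[2,1],-R[2,0])) 
print("  F",s["wrist_force"].round(1),"M",s["ft_torque"].round(2),"rollspin",t.round(1),"z",R[:,2].round(3),"j3 %.3f"%s["joint_pos"][2])
w=W.reshape(-1,3); w=w[np.isfinite(w[:,0])]
m=(abs(w[:,0]-.497)<.09)&(abs(w[:,1]+.2)<.13)&(w[:,2]>-.005)
q=w[m&(w[:,2]>.004)&(w[:,2]<.020)]
print("  plate z pct",np.percentile(q[:,2],[5,50,95]).round(4),"y",np.percentile(q[:,1],[1,99]).round(4))
E
python3 blk.py; python3 p.py; python3 -c "
from h import *
i,W,s=shot('side'); save(i[190:340,200:330],'s4.png',4)"
```

```text
clock: 19.5
tcp_pos: [0.5263, -0.2106, 0.0613]
orientation: [0.494, -0.157, 0.855, 0.023]
wrist_force: [0.9, 6.0, -2.3]
finger_gap: 0.0234
  F [ 0.9  6.  -2.3] M [0.76 1.36 0.44] rollspin -7.6 z [ 0.837  0.194 -0.511] j3 -1.028
  plate z pct [0.0057 0.0112 0.0182] y [-0.287  -0.1265]
  z [ 0.837  0.194 -0.511] x [-0.464 -0.243 -0.852] tcp [ 0.526 -0.211  0.061] j [-1.046, 0.264, -1.028, -0.178, 0.965, -1.165]
```

View pics/s4.png

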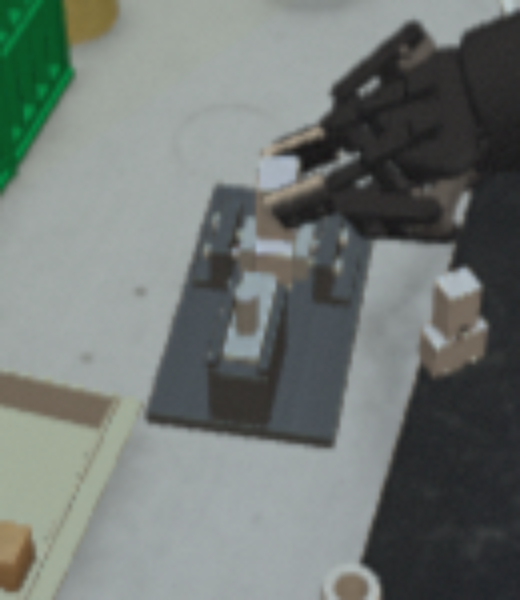

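```bash
cat > tilt.py <<'E'
from h import *
i,W,s=shot("wrist"); _,R=pose(); t=(W-np.array(s["tcp_pos"]))@R
# front face of block: between the pads, in tool frame
m=(abs(t[...,1])<.014)&(t[...,0]>-.02)&(t[...,0]<.03)&(t[...,2]<-.012)&(t[...,2]>-.062)
q=t[m]; c=[]
for lo in np.arange(-.008,.012,.002):   # tang part, per slice across tool x
    z=q[(q[:,0]>=lo)&(q[:,0]<lo+.002)]; f=z[z[:,2]<np.percentile(z[:,2],10)+.008]
    c.append([lo+.001,np.median(f[:,1]),np.median(f[:,2])])
c=np.array(c); a=np.polyfit(c[:,0],c[:,1],1)[0]; b=np.polyfit(c[:,0],c[:,2],1)[0]
ax=-R@np.array([1,a,b]); ax/=np.linalg.norm(ax)
print("  block axis",ax.round(3),"tilt y %.1f x %.1f deg"%(np.degrees(np.arcsin(ax[1])),np.degrees(np.arcsin(ax[0]))),"face y(tool) %.4f"%c[:,1].mean())
i,W,s=shot("side"); w=W.reshape(-1,3)
q=w[(abs(w[:,0]-.497)<.06)&(abs(w[:,1]+.2)<.11)]
p=q[(q[:,2]>.004)&(q[:,2]<.02)]; A=np.c_[p[:,:2]-[.497,-.2],np.ones(len(p))]; k=np.ones(len(p),bool)
for _ in range(3):
    x=np.linalg.lstsq(A[k],p[k,2],rcond=None)[0]; k=abs(A@x-p[:,2])<.003
r=cv2.minAreaRect((p[k][:,:2]*1000).astype(np.float32))
print("  plate slope",x[:2].round(3),"height %.4f"%x[2],"rect",np.round(r[0],1),np.round(r[1],1),round(r[2],1))
print("  F",s["wrist_force"].round(1),"gap %.4f"%s["finger_gap"],"j3 %.3f"%s["joint_pos"][2],"tcp",s["tcp_pos"].round(4))
E
python3 tilt.py
```

```text
block axis [-0.096  0.696  0.712] tilt y 44.1 x -5.5 deg face y(tool) -0.0001
  plate slope [-0.    -0.003] height 0.0105 rect [ 496.9 -189.1] [183.4 115.7] 88.6
  F [-0.1  6.  -1.9] gap 0.0238 j3 -1.028 tcp [ 0.5264 -0.2106  0.0613]
```

```bash
python3 - <<'E'
s=open('tilt.py').read(); a=s.index("i,W,s=shot(\"wrist\")"); b=s.index("i,W,s=shot(\"side\")")
s=s[:a]+s[b:]+'''
t=q[(q[:,2]>.082)&(abs(q[:,0]-.498)<.014)&(abs(q[:,1]+.215)<.03)]; c=np.median(t,0); k=np.linalg.norm(t-c,axis=1)<.018
for _ in range(4):
    A=np.c_[t[:,:2]-c[:2],np.ones(len(t))]; x=np.linalg.lstsq(A[k],t[k,2],rcond=None)[0]; k=abs(A@x-t[:,2])<.0025
print("  top n",k.sum(),"centre",t[k].mean(0).round(4),"lean +y %.1f +x %.1f deg"%tuple(np.degrees(np.arctan([-x[1],-x[0]]))))
'''
open('tilt.py','w').write(s)
E
python3 tilt.py
```

```text
plate slope [ 0.001 -0.003] height 0.0105 rect [ 496.5 -191.1] [184.8 114.6] 89.1
  F [ 0.   5.4 -2.3] gap 0.0236 j3 -1.028 tcp [ 0.5264 -0.2107  0.0613]
  top n 133 centre [ 0.4956 -0.2157  0.0899] lean +y 10.8 +x 0.9 deg
```

The top face now leans +10.8° towards the keeper, plate flat and not moved. Now the swing back with a ~2 mm rise.

```bash
python3 -m inch '[[[-0.0002,-0.0039,-0.0003],5],[[-0.0001,-0.0077,-0.0006],10],[[0.0002,-0.0116,-0.0008],15],[[0.001,-0.0152,-0.001],20],[[0.0011,-0.0168,-0.0013],22]]'; python3 -m inch '[[[0,0,0],0]]' >/dev/null; python3 tilt.py
```

```text
clock: 20.17
tcp_pos: [0.5291, -0.227, 0.0613]
orientation: [0.478, 0.012, 0.87, 0.118]
wrist_force: [0.2, 0.4, -6.1]
finger_gap: 0.0228
  plate slope [0.002 0.   ] height 0.0104 rect [ 507.1 -195.7] [117.9 183.1] 5.7
  F [-1.6 -0.6  4.8] gap 0.0231 j3 -0.986 tcp [ 0.5292 -0.2271  0.0611]
  top n 56 centre [ 0.4967 -0.221   0.0935] lean +y 21.7 +x 27.9 deg
```

```bash
sed -i 's/^t=q\[.*$/import sys; Y=float(sys.argv[1]); t=q[(q[:,2]>.080)\&(abs(q[:,0]-.498)<.011)\&(abs(q[:,1]-Y)<.0135)]; c=np.median(t,0); k=abs(t[:,2]-c[2])<.006/' tilt.py; python3 tilt.py -0.230; python3 p.py
```

```text
plate slope [ 0.002 -0.002] height 0.0105 rect [ 506.1 -195.5] [116.  181.9] 5.7
  F [-1.6 -0.  -0.3] gap 0.0228 j3 -0.986 tcp [ 0.5292 -0.2271  0.0612]
  top n 51 centre [ 0.501  -0.2295  0.0916] lean +y -8.9 +x 10.4 deg
  z [ 0.835  0.194 -0.514] x [-0.542  0.134 -0.83 ] tcp [ 0.529 -0.227  0.061] j [-1.06, 0.28, -0.986, -0.131, 0.968, -0.801]
```

Leaned −9° the other way. Next swings with a somewhat larger commanded rise.

```bash
python3 -m inch '[[[-0.0005,0.004,-0.0004],-5],[[-0.0006,0.008,-0.0008],-10],[[-0.0005,0.012,-0.0012],-15],[[0.0001,0.0157,-0.0016],-20],[[-0.0001,0.0174,-0.002],-22]]'; python3 tilt.py -0.2145; python3 p.py
python3 -m inch '[[[-0.0005,-0.004,-0.0004],5],[[-0.0006,-0.008,-0.0008],10],[[-0.0005,-0.012,-0.0012],15],[[0.0001,-0.0157,-0.0016],20],[[-0.0001,-0.0174,-0.002],22]]'; python3 tilt.py -0.230; python3 p.py
```

```text
clock: 20.77
tcp_pos: [0.5243, -0.2088, 0.0634]
orientation: [0.49, -0.155, 0.858, 0.025]
wrist_force: [4.0, 1.4, -11.4]
finger_gap: 0.0231
  plate slope [ 0.004 -0.006] height 0.0108 rect [ 496.4 -187.9] [179.2 119.3] 89.6
  F [  4.    1.4 -11.4] gap 0.0231 j3 -1.025 tcp [ 0.5243 -0.2088  0.0634]
  top n 82 centre [ 0.496  -0.2153  0.0928] lean +y 2.9 +x -1.5 deg
  z [ 0.833  0.195 -0.518] x [-0.472 -0.24  -0.848] tcp [ 0.524 -0.209  0.064] j [-1.045, 0.249, -1.025, -0.152, 0.958, -1.166]
clock: 21.23
tcp_pos: [0.5263, -0.2251, 0.064]
orientation: [0.474, 0.015, 0.872, 0.119]
wrist_force: [-1.7, -0.5, -12.2]
finger_gap: 0.023
  plate slope [ 0.002 -0.001] height 0.0104 rect [ 505.2 -193.9] [121.5 180.2] 5.7
  F [ -1.7  -0.5 -12.2] gap 0.0230 j3 -0.983 tcp [ 0.5263 -0.2251  0.064 ]
  top n 53 centre [ 0.4991 -0.2284  0.0947] lean +y -11.6 +x 9.7 deg
  z [ 0.83   0.194 -0.523] x [-0.551  0.139 -0.823] tcp [ 0.526 -0.225  0.064] j [-1.06, 0.262, -0.983, -0.099, 0.96, -0.802]
```

```bash
python3 -m inch '[[[-0.0006,0.004,-0.0003],-5],[[-0.0008,0.008,-0.0005],-10],[[-0.0008,0.012,-0.0008],-15],[[-0.0004,0.0157,-0.001],-20],[[-0.0006,0.0174,-0.0012],-22]]'; python3 tilt.py -0.2145
python3 -m inch '[[[-0.0006,-0.004,-0.0003],5],[[-0.0008,-0.008,-0.0005],10],[[-0.0008,-0.012,-0.0008],15],[[-0.0004,-0.0157,-0.001],20],[[-0.0006,-0.0174,-0.0012],22]]'; python3 tilt.py -0.230; python3 p.py
```

```text
clock: 21.7
tcp_pos: [0.523, -0.2071, 0.0672]
orientation: [0.486, -0.152, 0.86, 0.027]
wrist_force: [4.6, 0.8, -12.1]
finger_gap: 0.0227
  plate slope [ 0.003 -0.013] height 0.0115 rect [ 497.6 -188.5] [120.4 177.4] 0.5
  F [  4.6   0.8 -12.1] gap 0.0227 j3 -1.019 tcp [ 0.523  -0.2071  0.0672]
  top n 74 centre [ 0.4959 -0.2151  0.0967] lean +y 5.8 +x -1.4 deg
clock: 22.17
tcp_pos: [0.5258, -0.2232, 0.0676]
orientation: [0.469, 0.018, 0.875, 0.121]
wrist_force: [-2.6, -0.2, -14.6]
finger_gap: 0.0231
  plate slope [0.003 0.   ] height 0.0105 rect [ 503.7 -192.7] [121.1 176.2] 5.8
  F [ -2.6  -0.2 -14.6] gap 0.0231 j3 -0.978 tcp [ 0.5258 -0.2232  0.0676]
  top n 50 centre [ 0.4995 -0.2297  0.0974] lean +y -12.3 +x 11.4 deg
  z [ 0.825  0.194 -0.53 ] x [-0.559  0.144 -0.817] tcp [ 0.526 -0.223  0.068] j [-1.055, 0.246, -0.978, -0.076, 0.951, -0.794]
```

```bash
python3 -m inch '[[[-0.0005,0.0042,-0.0003],-5],[[-0.0007,0.0085,-0.0005],-10],[[-0.0006,0.0126,-0.0008],-15],[[-0.0001,0.0166,-0.001],-20],[[-0.0003,0.0182,-0.0012],-22]]'; python3 tilt.py -0.2145
python3 -m inch '[[[-0.0005,-0.0042,-0.0003],5],[[-0.0007,-0.0085,-0.0005],10],[[-0.0006,-0.0126,-0.0008],15],[[-0.0001,-0.0166,-0.001],20],[[-0.0003,-0.0184,-0.0012],22]]'; python3 tilt.py -0.230
python3 -m inch '[[[-0.0005,0.0042,-0.0003],-5],[[-0.0007,0.0085,-0.0005],-10],[[-0.0006,0.0126,-0.0008],-15],[[-0.0001,0.0166,-0.001],-20],[[-0.0003,0.0182,-0.0012],-22]]'; python3 tilt.py -0.2145
```

```text
clock: 22.63
tcp_pos: [0.5227, -0.2043, 0.0714]
orientation: [0.483, -0.15, 0.862, 0.029]
wrist_force: [3.9, 2.2, -12.5]
finger_gap: 0.0226
  plate slope [ 0.005 -0.017] height 0.0119 rect [ 497.  -189.5] [119.9 179.7] 0.1
  F [  3.9   2.2 -12.5] gap 0.0226 j3 -1.016 tcp [ 0.5227 -0.2043  0.0714]
  top n 83 centre [ 0.4961 -0.2141  0.1014] lean +y 7.6 +x 0.2 deg
clock: 23.1
tcp_pos: [0.5259, -0.2217, 0.072]
orientation: [0.466, 0.02, 0.876, 0.122]
wrist_force: [-2.6, 0.1, -14.8]
finger_gap: 0.0231
  plate slope [ 0.    -0.003] height 0.0106 rect [ 504.1 -193.2] [125.1 173.2] 7.0
  F [ -2.6   0.1 -14.8] gap 0.0231 j3 -0.972 tcp [ 0.5259 -0.2217  0.072 ]
  top n 47 centre [ 0.4997 -0.2323  0.1008] lean +y -11.7 +x 6.9 deg
clock: 23.57
tcp_pos: [0.523, -0.2026, 0.0762]
orientation: [0.481, -0.149, 0.864, 0.031]
wrist_force: [2.9, 2.7, -12.6]
finger_gap: 0.0228
  plate slope [ 0.006 -0.018] height 0.0121 rect [ 505.  -192.2] [127.  173.6] 7.5
  F [  2.9   2.7 -12.6] gap 0.0228 j3 -1.009 tcp [ 0.523  -0.2026  0.0762]
  top n 78 centre [ 0.4965 -0.2137  0.1058] lean +y 7.1 +x 2.2 deg
```

```bash
python3 -m inch '[[[-0.0005,-0.0046,-0.0003],5],[[-0.0007,-0.0095,-0.0005],10],[[-0.0006,-0.014,-0.0008],15],[[-0.0001,-0.0186,-0.001],20],[[-0.0003,-0.0204,-0.0012],22]]'; python3 tilt.py -0.230
python3 -m inch '[[[-0.0005,0.0046,-0.0003],-4],[[-0.001,0.0092,-0.0005],-8],[[-0.001,0.011,-0.0008],-11],[[-0.001,0.011,-0.001],-11]]'; python3 tilt.py -0.222; python3 p.py
```

```text
clock: 24.03
tcp_pos: [0.5273, -0.2225, 0.0776]
orientation: [0.464, 0.022, 0.877, 0.123]
wrist_force: [-1.4, 0.4, -12.7]
finger_gap: 0.0229
  plate slope [ 0.001 -0.005] height 0.0108 rect [ 506.  -192.3] [128.8 171.8] 8.7
  F [ -1.4   0.4 -12.7] gap 0.0229 j3 -0.960 tcp [ 0.5273 -0.2225  0.0776]
  top n 42 centre [ 0.501  -0.2314  0.1067] lean +y -12.4 +x 8.6 deg
clock: 24.42
tcp_pos: [0.5276, -0.2129, 0.0841]
orientation: [0.476, -0.065, 0.873, 0.077]
wrist_force: [0.8, 0.4, -1.2]
finger_gap: 0.023
  plate slope [ 0. -0.] height 0.0104 rect [ 505.3 -193.4] [127.5 174.1] 7.9
  F [ 0.8  0.4 -1.2] gap 0.0230 j3 -0.978 tcp [ 0.5276 -0.2129  0.0841]
  top n 71 centre [ 0.4999 -0.2239  0.113 ] lean +y -2.9 +x 4.6 deg
  z [ 0.822  0.195 -0.535] x [-0.539 -0.038 -0.842] tcp [ 0.527 -0.213  0.084] j [-1.036, 0.193, -0.978, -0.038, 0.938, -0.956]
```

The jaws have let go (vertical force only −1.2 N, about the block's weight; rise ≈ 23 mm). Now lift straight another ~28 mm.

```bash
python3 -m inch '[[[-0.005,0.0004,-0.003],0],[[-0.01,0.0008,-0.006],0],[[-0.015,0.0013,-0.009],0],[[-0.02,0.0018,-0.012],0],[[-0.0236,0.0021,-0.015],0]]'; python3 -m inch '[[[0,0,0],-2],[[0,0,0],-2],[[0,0,0],-2],[[0,0,0],-2]]'; python3 tilt.py -0.222
python3 - <<'E'
from h import *
for n in("side","scene","wrist"):
    i,W,s=shot(n)
    w=W.reshape(-1,3)
    for nm,lo,hi,dx,Y,dy in (("pin",.065,.084,.03,-.14,.05),("cheeks",.036,.044,.06,-.22,.04),("block",.045,.16,.013,-.223,.018)):
        q=w[(w[:,2]>lo)&(w[:,2]<hi)&(abs(w[:,0]-.499)<dx)&(abs(w[:,1]-Y)<dy)]
        if len(q)>5: print(n,nm,len(q),np.percentile(q,[2,50,98],axis=0).round(4).tolist())
    if n=="side": save(i[170:340,200:330],"s5.png",3.5)
print(s["qvel"].round(3),s["clock"])
E
```

```text
clock: 24.88
tcp_pos: [0.5278, -0.2135, 0.1132]
orientation: [0.476, -0.064, 0.873, 0.077]
wrist_force: [0.4, -0.3, -1.3]
finger_gap: 0.0228
clock: 25.22
tcp_pos: [0.5277, -0.2134, 0.1132]
orientation: [0.478, -0.079, 0.872, 0.068]
wrist_force: [0.5, -0.0, -0.6]
finger_gap: 0.0229
  plate slope [ 0.001 -0.002] height 0.0105 rect [ 503.2 -193.7] [124.6 176.3] 6.5
  F [ 0.5 -0.  -0.6] gap 0.0229 j3 -0.944 tcp [ 0.5277 -0.2134  0.1132]
  top n 69 centre [ 0.4999 -0.2236  0.1424] lean +y -1.7 +x 1.8 deg
side pin 58 [[0.4745, -0.1399, 0.0664], [0.4791, -0.1332, 0.0774], [0.486, -0.1303, 0.0835]]
side cheeks 182 [[0.4605, -0.2392, 0.0362], [0.4943, -0.2162, 0.0397], [0.5272, -0.1936, 0.0425]]
side block 244 [[0.4866, -0.2383, 0.0834], [0.4959, -0.2136, 0.1401], [0.509, -0.206, 0.1511]]
scene cheeks 169 [[0.461, -0.24, 0.0361], [0.481, -0.2208, 0.0393], [0.5295, -0.205, 0.0431]]
scene block 260 [[0.4877, -0.2404, 0.0719], [0.4989, -0.2327, 0.1057], [0.5117, -0.2062, 0.1529]]
wrist pin 1128 [[0.4753, -0.1413, 0.0655], [0.4777, -0.1383, 0.075], [0.485, -0.131, 0.0824]]
wrist cheeks 4917 [[0.4602, -0.2389, 0.0362], [0.4724, -0.2176, 0.0398], [0.5257, -0.1956, 0.0418]]
wrist block 11816 [[0.4863, -0.2384, 0.0682], [0.4901, -0.2222, 0.1055], [0.495, -0.2075, 0.1425]]
[ 0.     0.001 -0.001 -0.     0.001 -0.003] 25.3667
```

View pics/s5.png

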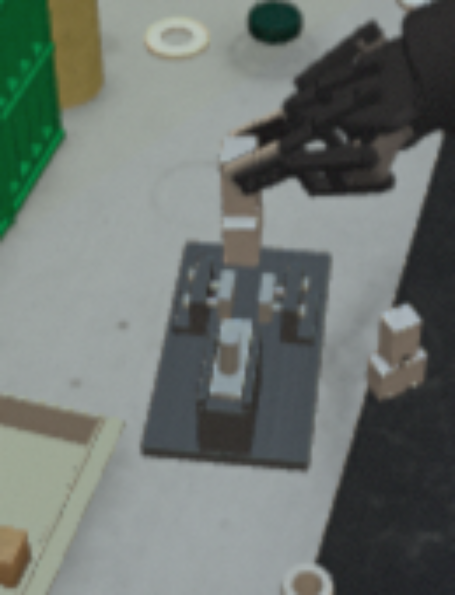

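The side picture shows the block upright in the fingers at (240,200), well above the empty jaws at (245,285). The holder is flat and the keeper bar is at the back. The numbers agree: top at 142 mm, so the foot is about 22 mm above the cheeks, with a lean under 2°. Handing in.

```bash
python3 -c "
from workcell import env
print(env.hand_in()); s=env.get_state(); print(s['clock'],s['finger_gap'],s['tcp_pos'])"
```

```text
the job is handed in; nothing more can be done
None
the job is handed in; nothing more can be done
```

I slid the keeper back by its pin, rocked the block free and handed the job in at about 25 s with the block still held. No verdict was reported.

**How it went**
- **First grip on the pin:** it missed. The fingertips stand about 20–30 mm behind where the TCP description puts them, so they passed over the pin. I went lower and took it on the second try. The pin then moved about 29 mm along the holder.
- **Tilting the gripper:** the moves can only shift and spin the tool. I pushed the arm against its reach and joint limits in free air to lay the tool about 60° over, gripped the tang across its y faces at 40 N rather than across x as listed, and used spin for the rocking.
- **Rocking:** first about +11° towards the keeper, then about −9° the other way. Later swings went about ±7 to 12°, with roughly 2 mm of rise each, until the upward pull fell from about 13–15 N to about 1 N.

**Last checks**
- The block's top is at 142 mm, so its foot is about 22 mm above the cheeks. It leans under 2° and is within about 10 mm of its place sideways.
- The arm is still and the finger gap is 22.9 mm on the 24 mm tang.
- The holder stands flat (slope under 0.003). It slid about 9 mm while the keeper was pulled and turned a few degrees during the rocking. At worst it tipped about 1° mid-swing.
- The keeper looks fully back in the last picture. The rough pin-to-cheek distance read about 4 mm shorter than expected, which still leaves about 25 mm of travel.

**Doubts**
- **Joint 3:** it read 1.265 for a moment while I was tilting the tool. The stated limit is 1.26, which may be rounded.
- **Top-face lean:** these readings were noisy during the swings, because a finger partly hid the block's top.
- **Bystanders:** I did not measure them at the end; the tool was not taken near them.

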